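# Clamp a glaze test tile in the decorating jig

## Task

A glaze test tile lies on the bed of the decorating jig, beside the stop that is already locked. Slide the other, loose stop along its rail until the tile is held snugly between the two jaws, then turn that stop's clamp knob clockwise to its end to lock it. Leave the locked stop where it is and the tile flat.

Things in the scene. Friction and masses are not known exactly. Their poses are not given: they have to be found in the camera images.
- loose_stop_grip (a point): Loose stop: aluminium carriage, top at z 44 mm, on a rail beside a plywood bed (300x110 mm, top at z 14 mm). Point on the axis of its black knob, at z 76 mm, mid-height of the knob's upright-sided bar (46 long, 13 thick, z 64 to 88 mm). Axes do not turn with the knob: +x along the rail to the tile, z up; jaw face 35 mm ahead in +x. Slides along x only, with 2 to 5 N on the bar, until locked.
- loose_stop_knob (a joint): The loose stop's knob, rad, 0 to 1.4, growing clockwise seen from above. At 0 the bar lies along the rail (x of loose_stop_grip) and the stop is free; starts at 0 to 0.12. From about 0.4 a cam clamps; beyond 1.1 it is over centre and locked, staying at its end stop, 1.4, with the bar nearly across the rail; let go between, it springs back. Takes 0.1 to 0.3 N m; one grasp and one turn do it.
- tile: Square glaze test tile, 50x50x7 mm, pale with painted stripes, lying loose and flat on the bed, in the jaws' path; origin at the centre of its underside, sides parallel to the jaws within 6 degrees. Starts within 22 mm of the locked stop's jaw and 35 to 110 mm from the loose stop's jaw (jaws stand 16 to 32 mm above the table).
- set_stop_grip (a point): The same point on the stop already locked: same shape and sizes, beside the tile, its knob's bar nearly across the rail. Its +x points along the rail to the tile, jaw face 35 mm ahead. It holds against 25 N; leave it.
Things that resemble listed ones, but are neither listed nor needed, are in the scene too. Leave any brown look-alike of the tile alone.

How it is judged:
By the outcome, as a careful person would: the job done as asked, in the order asked, and still so for the second after the job is handed in, with the robot touching nothing.
It also fails if it takes over 38 s, if anything falls off the work surface, if the arm or the gripper's body presses on something with over 40 N, if the wrist force passes 120 N, or if a joint passes its speed limit or range.

## Robot

A 7-joint arm with a two-finger parallel gripper is mounted at the origin on the work surface; the furniture and walls round the work are solid. World frame = base frame: x ahead of the robot, y to its left, z up, the work surface at z = 0. Lengths are in m, angles in rad, forces in N, time in s.
With the tool pointing down it reaches from about 0.425 to 0.875 m from the base axis. Payload 4.7 kg.
Tool frame: the origin (TCP) lies at the very end of the fingers, on their centre line; the grasp point (between the pads) lies 19 mm behind it; x points along the fingers, z is the direction in which the jaws open and shut, and the axes are right-handed (so a half turn about x gives the same grasp; the last joint's range is limited). The gripper opens to 87 mm and grips with 3 to 60 N. Pads are 19 mm wide; open, the fingers measure 117 mm over their backs; the gripper's body (75 mm by 190 mm) begins 51 mm behind the grasp point.
Start: joints at [-1.238, 0.321, -0.07, 1.45, 0.023, 1.371, -0.057], TCP at [0.204, 0.617, 0.223] pointing down, gripper open.
Joint ranges: [-2.86, 2.86], [-0.3, 2.09], [-1.38, 1.24], [0.06, 2.45], [-1.56, 4.7], [0.09, 2.05], [-2.69, 2.69]. Speed limits (rad/s): [2.57, 2.57, 3.14, 3.14, 3.14, 3.14, 3.14].

## Interface

Orientations are given as a rotation vector (axis times angle).
In Python, from bench import * gives the robot as it stands.
- The arm moves only by the shell command python3 -m handwheel 'ROWS' [OPENING] [FORCE]. ROWS is JSON, a list of rows, each an object with "xyz": the shift along the world's x, y, z in cm, a list of three; "angular": the turn, a rotation vector about the world's x, y, z in degrees, a list of three. A call has 1 to 5 rows; each row shifts and turns the pose as measured when the row begins; what a row does not reach is not made up. A row lasts 1/12 s, in which the tool goes at most 41.7 mm and 7.16 degrees, less where a joint would pass 70% of its speed; a pose out of reach is approached as far as the arm can. A call with a gripper value outside its range is refused whole. OPENING is the finger opening in cm, from 0 to 8.7, set as the call begins (- or left out, the last holds). The fingers move at their own pace and stop on an object; FORCE is the grip in N (left out, the last holds). Time passes only in rows, so rows that do not move let the fingers close. It gives the time, the measured TCP pose, the force and the opening at its end, in the units of the state.
- get_state(): the state, without advancing time (a new reading comes with each control period).
- get_image(name): name is "scene" or "top" or "wrist"; returns a dict with "pixels" (400x640x3 uint8, blue, green, red), "K" (3x3 intrinsics, pixels), "cam_to_world" (4x4, takes a point from camera to world coordinates). Camera axes: x right, y down, z forward; pixel columns grow to the right and rows downward; lengths in m; the calibration is good to about 2 mm. A picture is of the moment at which its call begins. There is no depth.
- close_job(): hands the job in, once; it reports no verdict.
The state is a dict: "time": time; "joint_positions": joint angles; "qd": joint speeds; "joint_torque": joint torques, N m; "position": TCP position; "tool_rot": TCP orientation; "ft_force": force on the tool from outside, world axes, zero at the start; "torque": the same for the moment, N m; "grip_width": opening from 0.0 (shut) to 1.0 (fully open).
Only numpy, scipy, OpenCV 4.12 (cv2) and the standard library are available. Lean on these libraries where they do the work, as an engineer would, in place of code of your own. Each camera call takes 0.05 s, during which the arm holds its last target.

## Working session

There is one attempt and no reset: what is moved stays moved. The work goes in short steps, Python scripts to look and compute and a shell command to move; the robot and the scene stay as the last step left them, time stands still between calls to the robot, and variables do not carry over. Pictures are saved under pics/ and viewed, and the job is handed in when it is done.

```bash
mkdir -p pics; ls; cat > h.py <<'E'
from bench import *
import cv2, numpy as np
def snap(n,f):
    im=get_image(n); cv2.imwrite(f'pics/{f}.png',im['pixels']); np.savez(f'pics/{f}.npz',K=im['K'],T=im['cam_to_world'],p=im['pixels']); return im
def ray(f,u,v,z):
    d=np.load(f'pics/{f}.npz'); T=d['T']; r=T[:3,:3]@np.linalg.solve(d['K'],[u,v,1.]); o=T[:3,3]
    return o+r*(z-o[2])/r[2]
def proj(f,p):
    d=np.load(f'pics/{f}.npz'); T=np.linalg.inv(d['T']); c=d['K']@(T[:3,:3]@np.array(p)+T[:3,3]); return c[:2]/c[2]
E
python3 - <<'E'
from h import *
for n in ['scene','top','wrist']: snap(n,n+'0')
print(get_state())
E
```

```text
pics
{'time': 0.15, 'joint_positions': array([-1.23787415,  0.32166216, -0.07006676,  1.45138061,  0.02259501,
        1.3708145 , -0.05693392]), 'qd': array([-0.00110688, -0.0026012 ,  0.00047811, -0.00409915,  0.0002399 ,
        0.00074413, -0.00014358]), 'joint_torque': array([-1.17272893e-04, -4.91799152e+01, -4.04877160e-01, -3.12867451e+01,
       -6.40467368e-02,  4.06797265e-02,  1.14146255e-04]), 'position': array([0.2036636 , 0.61682902, 0.22171361]), 'tool_rot': array([-0.97212402,  1.34451132,  0.97057323]), 'ft_force': array([-0.54837639,  0.66633597, -0.68295586]), 'torque': array([-0.00584594,  0.09038879,  0.02130283]), 'grip_width': 0.9954765849321372}
```

View pics/scene0.png

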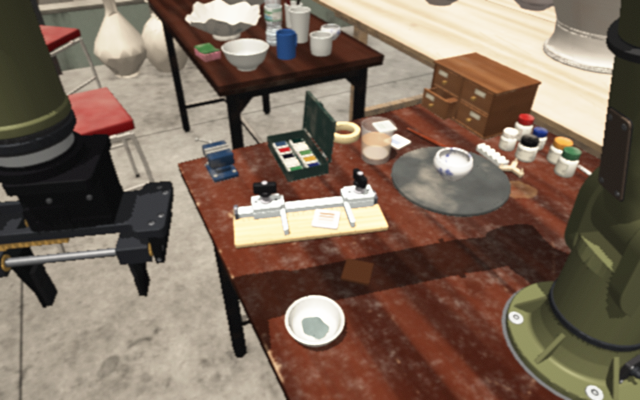

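View pics/top0.png

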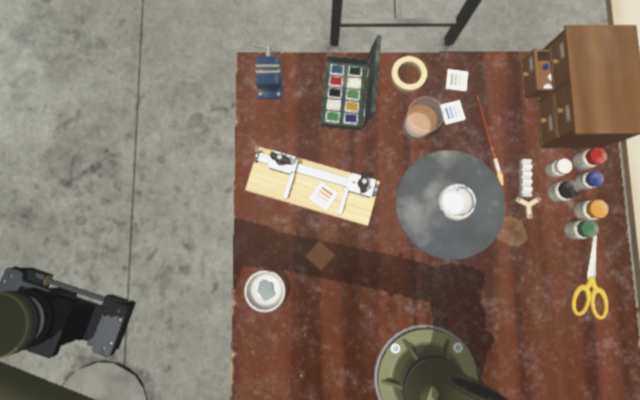

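View pics/wrist0.png

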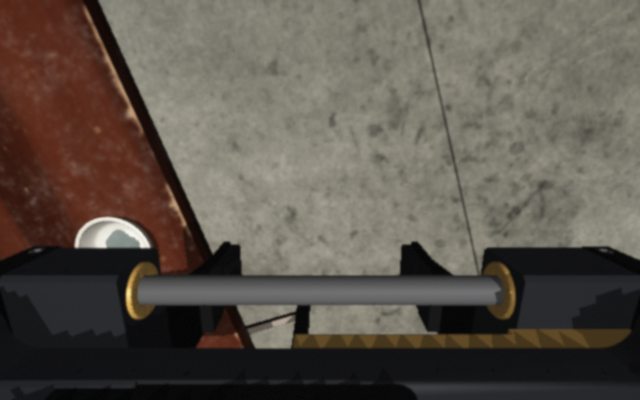

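```bash
python3 - <<'E'
from h import *
p=np.load('pics/top0.npz')['p']; cv2.imwrite('pics/topz.png',cv2.resize(p[140:235,240:390],None,fx=5,fy=5,interpolation=cv2.INTER_CUBIC))
p=np.load('pics/scene0.npz')['p']; cv2.imwrite('pics/scenez.png',cv2.resize(p[160:250,225:395],None,fx=4.5,fy=4.5,interpolation=cv2.INTER_CUBIC))
for u,v in [(278,157),(365,184),(323,195)]: print(ray('top0',u,v,.076))
print(np.load('pics/top0.npz')['T'],np.load('pics/top0.npz')['K'])
E
```

```text
[0.4927165  0.32703973 0.076     ]
[0.430885   0.13672099 0.076     ]
[0.40735887 0.22882502 0.076     ]
[[-0.0096924  -0.99258048  0.12120251  0.28690704]
 [-0.99991676  0.00858828 -0.00962886  0.24077628]
 [ 0.0085165  -0.12128575 -0.9925811   0.90360246]
 [ 0.          0.          0.          1.        ]] [[384.05877339   0.         321.28471792]
 [  0.         384.05877339 203.85738521]
 [  0.           0.           1.        ]]
```

View pics/topz.png

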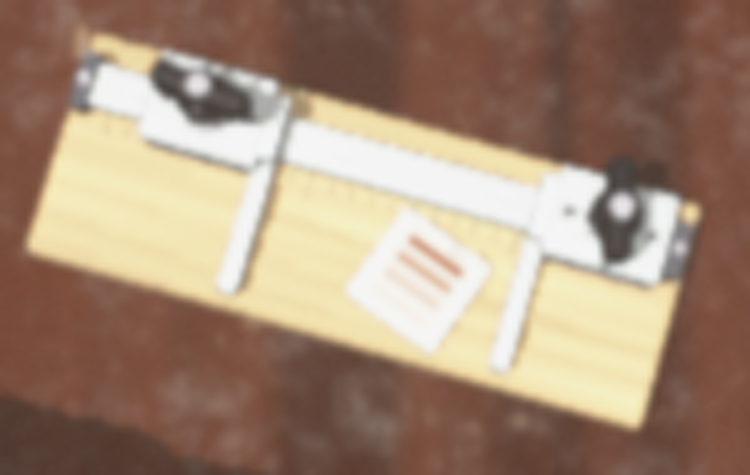

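View pics/scenez.png

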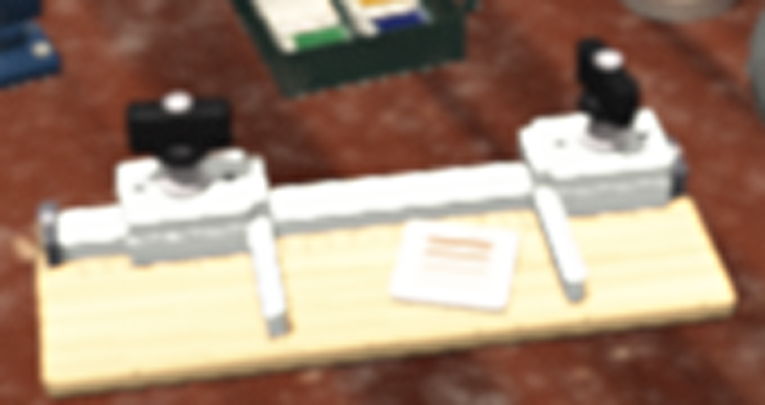

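```bash
cat >> h.py <<'E'
def tri(obs):
    A=[];b=[]
    for f,u,v in obs:
        d=np.load(f'pics/{f}.npz'); T=d['T']; r=T[:3,:3]@np.linalg.solve(d['K'],[u,v,1.]); r/=np.linalg.norm(r); P=np.eye(3)-np.outer(r,r); A.append(P); b.append(P@T[:3,3])
    x,*_=np.linalg.lstsq(np.vstack(A),np.hstack(b),rcond=None); return x, np.linalg.norm(np.vstack(A)@x-np.hstack(b))
E
python3 - <<'E'
from h import *
from scipy.spatial.transform import Rotation as R
t=lambda u,v:((u+.5)/5+240-.5,(v+.5)/5+140-.5)
s=lambda u,v:((u+.5)/4.5+225-.5,(v+.5)/4.5+160-.5)
for a,b in [((198,85),(177,102)),((620,205),(608,60))]:
    print(tri([('top0',*t(*a)),('scene0',*s(*b))]))
c=[(95,33),(700,205),(640,430),(28,250)]
C=np.array([ray('top0',*t(*k),.014) for k in c]); print(C)
d=C[1]-C[0]+C[2]-C[3]; print('rail ang',np.degrees(np.arctan2(d[1],d[0])),np.linalg.norm(d)/2)
L=np.array([ray('top0',*t(*k),.021) for k in [(410,208),(490,265),(432,353),(345,290)]]);print('tile',L,L.mean(0))
e=L[1]-L[0]+L[2]-L[3];print(np.degrees(np.arctan2(e[1],e[0])),np.linalg.norm(e)/2)
for z in (.064,.088):
  b=[ray('top0',*t(*k),z) for k in [(155,75),(252,108)]];e=b[1]-b[0];print('bar',np.degrees(np.arctan2(e[1],e[0])),np.linalg.norm(e),sum(b)/2)
for k in [(262,165),(230,292),(540,240),(500,372)]: print('jaw',ray('top0',*t(*k),.032))
print(R.from_rotvec(get_state()['tool_rot']).as_matrix())
p=np.load('pics/top0.npz')['p']
m=(p.max(2)<70).astype(np.uint8)[140:235,240:390]; n,l,st,ce=cv2.connectedComponentsWithStats(m)
for i in range(1,n):
  if st[i,4]>20:
    print(st[i],ce[i]+[240,140]); ys,xs=np.nonzero(l==i); print(cv2.minAreaRect(np.c_[xs,ys].astype(np.float32)))
E
```

```text
(array([0.49003772, 0.32270194, 0.08949815]), np.float64(0.0005353908234666567))
(array([0.43569158, 0.14037596, 0.08837087]), np.float64(0.001271032296826012))
[[0.53470426 0.37961415 0.014     ]
 [0.44950243 0.0943308  0.014     ]
 [0.34378998 0.12518835 0.014     ]
 [0.43068835 0.40987921 0.014     ]]
rail ang -106.80136694215501 0.2976949224309573
tile [[0.44790359 0.23096307 0.021     ]
 [0.42071262 0.19403489 0.021     ]
 [0.37982081 0.22146113 0.021     ]
 [0.40955434 0.26149134 0.021     ]] [0.41449784 0.22698761 0.021     ]
-126.48955535425874 0.04786176319224117
bar -109.56328845912907 0.04598535752731872 [0.49361281 0.32316959 0.064     ]
bar -109.56328845912907 0.044670868069986346 [0.48770413 0.32081438 0.088     ]
jaw [0.46659245 0.29920144 0.032     ]
jaw [0.40754953 0.31386716 0.032     ]
jaw [0.43047619 0.17143977 0.032     ]
jaw [0.36967977 0.19078822 0.032     ]
[[-3.79838303e-04 -9.49596527e-01  3.13474548e-01]
 [-1.42884375e-03  3.13474766e-01  9.49595456e-01]
 [-9.99998907e-01 -8.72134239e-05 -1.47589479e-03]]
```

```bash
python3 -m handwheel '[{"xyz":[2.4,-2.4,0],"angular":[0,0,7]},{"xyz":[2.4,-2.4,0],"angular":[0,0,7]},{"xyz":[2.4,-2.4,0],"angular":[0,0,7]},{"xyz":[2.4,-2.4,0],"angular":[0,0,7]},{"xyz":[2.4,-2.4,0],"angular":[0,0,7]}]' 5 10
```

```text
time: 0.57
position: [0.315, 0.4982, 0.2183]
tool_rot: [-1.434, 1.054, 1.438]
ft_force: [0.5, 0.6, 0.4]
grip_width: 0.707
```

```bash
cat > w.py <<'E'
from h import *
from scipy.spatial.transform import Rotation as R
s=get_state(); M=R.from_rotvec(s['tool_rot']).as_matrix()
print('t',s['time'],'p',s['position'].round(4),'zaz',np.degrees(np.arctan2(M[1,2],M[0,2])).round(2),'x',M[:,0].round(3),'q',s['joint_positions'].round(2),'f',s['ft_force'].round(1),s['torque'].round(2),'g',round(s['grip_width']*87,1))
E
python3 -m handwheel '[{"xyz":[2.4,-2.4,0],"angular":[0,0,7]},{"xyz":[2.4,-2.4,0],"angular":[0,0,7]},{"xyz":[2.4,-2.4,0],"angular":[0,0,7]},{"xyz":[2.4,-2.4,0],"angular":[0,0,7]},{"xyz":[2.4,-2.4,0],"angular":[0,0,7]}]'; python3 w.py
```

```text
time: 0.98
position: [0.437, 0.3728, 0.2169]
tool_rot: [-1.852, 0.631, 1.853]
ft_force: [-0.6, -0.4, -0.6]
grip_width: 0.581
t 0.9833 p [0.437  0.3728 0.2169] zaz 142.91 x [-0.004 -0.01  -1.   ] q [-0.76  0.17  0.01  1.65  0.    1.33  1.74] f [-0.6 -0.4 -0.6] [ 0.13 -0.    0.05] g 50.5
```

```bash
python3 -m handwheel '[{"xyz":[1.8,-1.7,0],"angular":[0,0,6]},{"xyz":[1.8,-1.7,-1],"angular":[0,0,6]},{"xyz":[1.6,-1.6,-2],"angular":[0,0,5.5]},{"xyz":[0,0,-2],"angular":[0,0,0]},{"xyz":[0,0,0],"angular":[0,0,0]}]'; python3 w.py; python3 -c "
from h import *
snap('wrist','w1');snap('top','t1');snap('scene','s1')
p=np.load('pics/t1.npz')['p']; cv2.imwrite('pics/t1z.png',cv2.resize(p[120:250,220:400],None,fx=4,fy=4,interpolation=cv2.INTER_CUBIC))"
```

```text
time: 1.4
position: [0.499, 0.3096, 0.1659]
tool_rot: [-2.051, 0.359, 2.037]
ft_force: [-1.6, 0.0, -0.4]
grip_width: 0.574
t 1.4 p [0.499  0.3096 0.1659] zaz 160.75 x [ 0.004 -0.013 -1.   ] q [-0.64  0.22  0.04  1.69  0.    1.23  2.2 ] f [-1.6  0.  -0.4] [ 0.07  0.22 -0.07] g 50.0
```

View pics/w1.png

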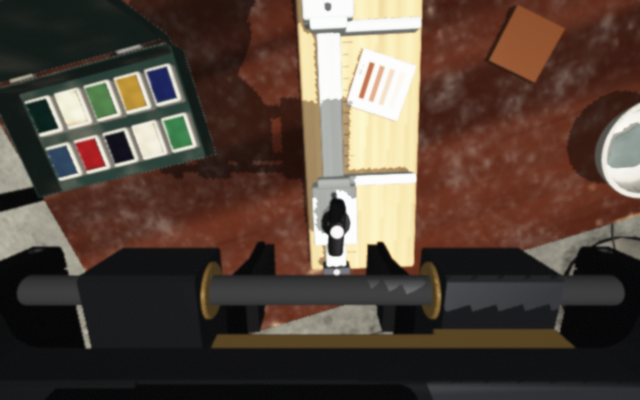

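View pics/s1.png

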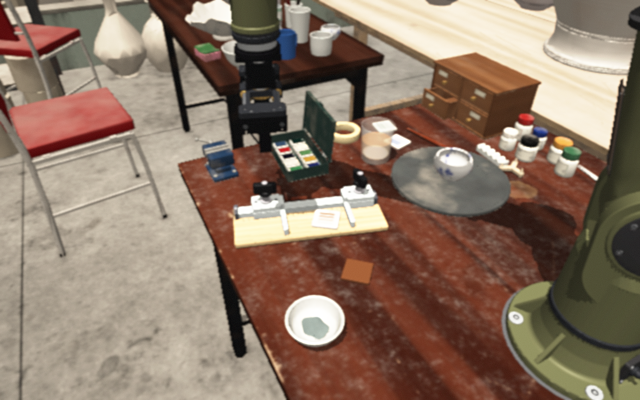

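View pics/t1z.png

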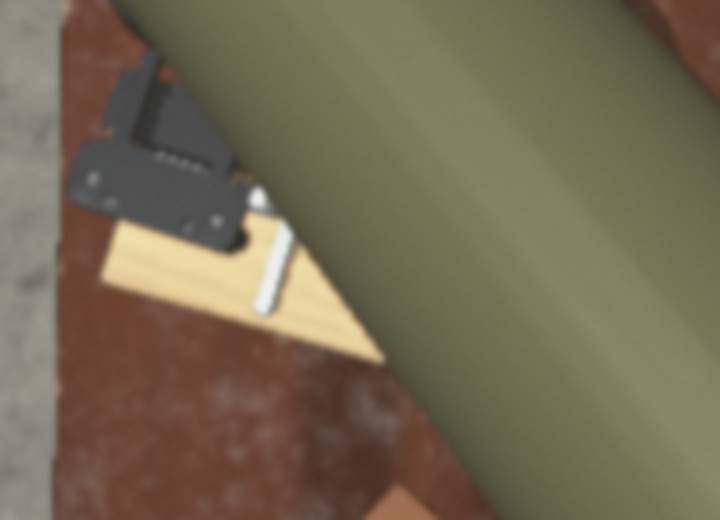

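```bash
python3 - <<'E'
from h import *
print(ray('w1',337,232,.089),ray('w1',360,174,.089))
print(tri([('w1',337,232),('top0',279.2,156.6),('scene0',264,182.3)]))
a=ray('w1',338,200,.088);b=ray('w1',336,262,.088);e=a-b;print('bar',np.degrees(np.arctan2(e[1],e[0])),np.linalg.norm(e),(a+b)/2)
p=np.load('pics/w1.npz')['p'];cv2.imwrite('pics/w1z.png',cv2.resize(p[160:285,280:400],None,fx=5,fy=4.5,interpolation=cv2.INTER_CUBIC))
for z in(.014,):
  a=ray('w1',299,40,z);b=ray('w1',310,250,z);print('bededge',np.degrees(np.arctan2(*(a-b)[[1,0]])))
  a=ray('w1',421,40,z);b=ray('w1',416,250,z);print('bededge',np.degrees(np.arctan2(*(a-b)[[1,0]])))
print([ray('w1',*k,.021) for k in [(363,48),(416,60),(398,119),(347,98)]])
E
```

```text
[0.49023259 0.32265738 0.089     ] [0.45942206 0.28477875 0.089     ]
(array([0.49014581, 0.32261209, 0.089315  ]), np.float64(0.0006308267167890669))
bar -110.18184679622017 0.051599174065378145 [0.49026908 0.32282989 0.088     ]
bededge -106.85031805424384
bededge -106.1079883465408
[array([0.41978575, 0.19184788, 0.021     ]), array([0.37861009, 0.21649491, 0.021     ]), array([0.40708004, 0.25953841, 0.021     ]), array([0.44577423, 0.22663897, 0.021     ])]
```

View pics/w1z.png

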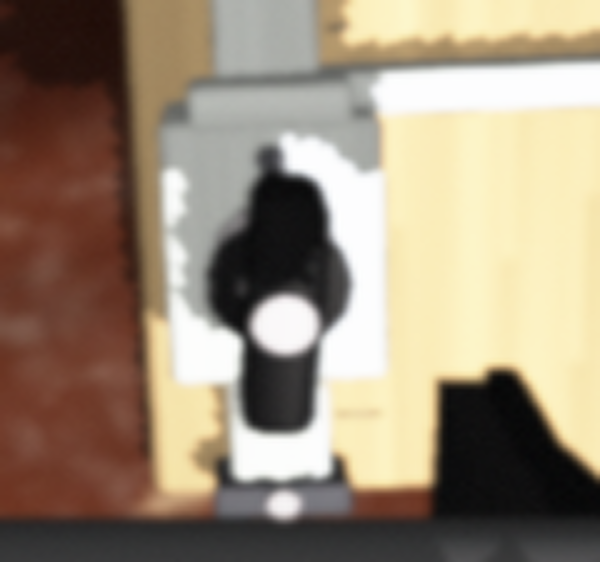

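```bash
python3 -m handwheel '[{"xyz":[-0.9,1.3,0],"angular":[0.7,0.2,-0.3]},{"xyz":[0,0,-2],"angular":[0,0,0]},{"xyz":[0,0,-2],"angular":[0,0,0]},{"xyz":[0,0,0],"angular":[0,0,0]}]'; python3 w.py
```

```text
time: 1.88
position: [0.4889, 0.3363, 0.1369]
tool_rot: [-2.044, 0.324, 2.022]
ft_force: [-0.2, -0.3, -1.7]
grip_width: 0.579
t 1.8833 p [0.4889 0.3363 0.1369] zaz 160.89 x [ 0.013  0.016 -1.   ] q [-0.66  0.24  0.02  1.73 -0.01  1.15  2.17] f [-0.2 -0.3 -1.7] [ 0.02  0.19 -0.05] g 50.4
```

```bash
python3 -m handwheel '[{"xyz":[0,0,0],"angular":[0,0,0]},{"xyz":[0,0,0],"angular":[0,0,0]},{"xyz":[0,0,0],"angular":[0,0,0]}]'; python3 w.py;
```

```text
time: 2.13
position: [0.487, 0.3416, 0.1409]
tool_rot: [-2.046, 0.313, 2.022]
ft_force: [0.1, -0.4, -0.2]
grip_width: 0.575
t 2.1333 p [0.487  0.3416 0.1409] zaz 161.2 x [ 0.015  0.021 -1.   ] q [-0.67  0.24  0.02  1.72 -0.01  1.16  2.17] f [ 0.1 -0.4 -0.2] [0.05 0.09 0.05] g 50.0
```

```bash
python3 -m handwheel '[{"xyz":[0.2,-1.4,0],"angular":[1.2,-0.8,-0.7]},{"xyz":[0,0,0],"angular":[0,0,0]},{"xyz":[0,0,0],"angular":[0,0,0]}]'; python3 w.py;
```

```text
time: 2.38
position: [0.4896, 0.3309, 0.1449]
tool_rot: [-2.042, 0.291, 1.99]
ft_force: [0.3, 0.0, -0.5]
grip_width: 0.575
t 2.3833 p [0.4896 0.3309 0.1449] zaz 160.61 x [ 0.034  0.047 -0.998] q [-0.65  0.21  0.02  1.75 -0.03  1.13  2.19] f [ 0.3  0.  -0.5] [0.08 0.15 0.03] g 50.0
```

```bash
python3 -m handwheel '[{"xyz":[0,-0.8,-1],"angular":[-2.7,2,0]},{"xyz":[0,0,-1],"angular":[0,0,0]},{"xyz":[0,0,0],"angular":[0,0,0]}]'; python3 w.py;
```

```text
time: 2.63
position: [0.4908, 0.325, 0.1273]
tool_rot: [-2.039, 0.345, 2.035]
ft_force: [-1.4, -0.5, -0.4]
grip_width: 0.574
t 2.6333 p [0.4908 0.325  0.1273] zaz 160.65 x [ 0.002  0.002 -1.   ] q [-0.65  0.25  0.03  1.73 -0.01  1.15  2.18] f [-1.4 -0.5 -0.4] [ 0.06  0.14 -0.05] g 49.9
```

```bash
python3 -m handwheel '[{"xyz":[0,-0.2,-2],"angular":[0,0,0]},{"xyz":[0,0,-2],"angular":[0,0,0]},{"xyz":[0,0,-1],"angular":[0,0,0]},{"xyz":[0,0,0],"angular":[0,0,0]}]'; python3 w.py;
```

```text
time: 2.97
position: [0.4912, 0.3263, 0.077]
tool_rot: [-2.041, 0.336, 2.031]
ft_force: [-0.4, -1.3, 0.5]
grip_width: 0.575
t 2.9667 p [0.4912 0.3263 0.077 ] zaz 160.75 x [ 0.006  0.008 -1.   ] q [-0.65  0.3   0.03  1.78 -0.01  1.05  2.18] f [-0.4 -1.3  0.5] [ 0.05  0.11 -0.05] g 50.1
```

```bash
python3 -m handwheel '[{"xyz":[-0.1,-0.4,-1],"angular":[-0.5,0.3,0]},{"xyz":[0,0,-1],"angular":[0,0,0]},{"xyz":[0,0,0],"angular":[0,0,0]}]'; python3 w.py;
```

```text
time: 3.22
position: [0.4904, 0.3231, 0.0569]
tool_rot: [-2.041, 0.345, 2.037]
ft_force: [-0.4, 0.2, -0.4]
grip_width: 0.576
t 3.2167 p [0.4904 0.3231 0.0569] zaz 160.79 x [ 0.002  0.    -1.   ] q [-0.65  0.32  0.03  1.8  -0.01  1.02  2.18] f [-0.4  0.2 -0.4] [0.05 0.11 0.01] g 50.1
```

```bash
python3 -m handwheel '[{"xyz":[0,0,0],"angular":[0,0,0]},{"xyz":[0,0,0],"angular":[0,0,0]},{"xyz":[0,0,0],"angular":[0,0,0]},{"xyz":[0,0,0],"angular":[0,0,0]},{"xyz":[0,0,0],"angular":[0,0,0]}]' 0.8 35; python3 w.py;
```

```text
time: 3.63
position: [0.4913, 0.324, 0.0585]
tool_rot: [-2.042, 0.343, 2.035]
ft_force: [-1.8, -0.8, -1.9]
grip_width: 0.283
t 3.6333 p [0.4913 0.324  0.0585] zaz 160.78 x [ 0.004  0.002 -1.   ] q [-0.65  0.32  0.03  1.8  -0.01  1.02  2.18] f [-1.8 -0.8 -1.9] [ 0.01  0.31 -0.08] g 24.6
```

```bash
python3 -m handwheel '[{"xyz":[0,0,0],"angular":[0,0,0]},{"xyz":[0,0,0],"angular":[0,0,0]},{"xyz":[0,0,0],"angular":[0,0,0]},{"xyz":[0,0,0],"angular":[0,0,0]}]'; python3 w.py;
```

```text
time: 3.97
position: [0.4912, 0.324, 0.0584]
tool_rot: [-2.042, 0.342, 2.035]
ft_force: [0.7, 0.2, -0.9]
grip_width: 0.274
t 3.9667 p [0.4912 0.324  0.0584] zaz 160.78 x [ 0.004  0.002 -1.   ] q [-0.65  0.32  0.03  1.8  -0.01  1.02  2.18] f [ 0.7  0.2 -0.9] [ 0.09  0.05 -0.02] g 23.8
```

```bash
python3 -m handwheel '[{"xyz":[0,0,0],"angular":[0,0,0]},{"xyz":[0,0,0],"angular":[0,0,0]},{"xyz":[-0.1,-0.1,0.5],"angular":[0,0,0]},{"xyz":[0,0,0.4],"angular":[0,0,0]},{"xyz":[0,0,0],"angular":[0,0,0]}]' 4 35; python3 w.py; python3 -c "
from h import *
snap('wrist','w2');snap('scene','s2')
p=np.load('pics/s2.npz')['p']; cv2.imwrite('pics/s2z.png',cv2.resize(p[150:250,215:395],None,fx=4.4,fy=4.4,interpolation=cv2.INTER_CUBIC))"; python3 w.py
```

```text
time: 4.38
position: [0.4906, 0.323, 0.0689]
tool_rot: [-2.043, 0.342, 2.034]
ft_force: [0.8, 0.5, -0.7]
grip_width: 0.449
t 4.3833 p [0.4906 0.323  0.0689] zaz 160.78 x [ 0.005  0.003 -1.   ] q [-0.65  0.31  0.03  1.79 -0.01  1.04  2.18] f [ 0.8  0.5 -0.7] [ 0.01  0.14 -0.02] g 39.0
t 4.4833 p [0.4904 0.3229 0.0684] zaz 160.78 x [ 0.004  0.002 -1.   ] q [-0.65  0.31  0.03  1.79 -0.01  1.04  2.18] f [-0.7 -0.5  0.8] [ 0.08  0.1  -0.01] g 39.2
```

View pics/s2z.png

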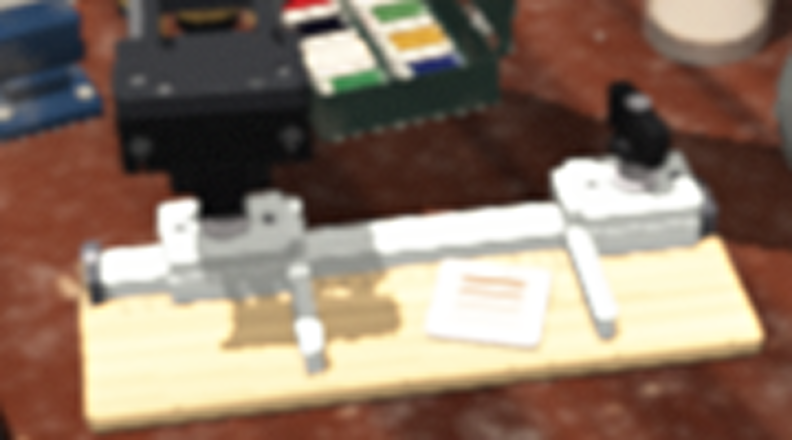

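View pics/w2.png

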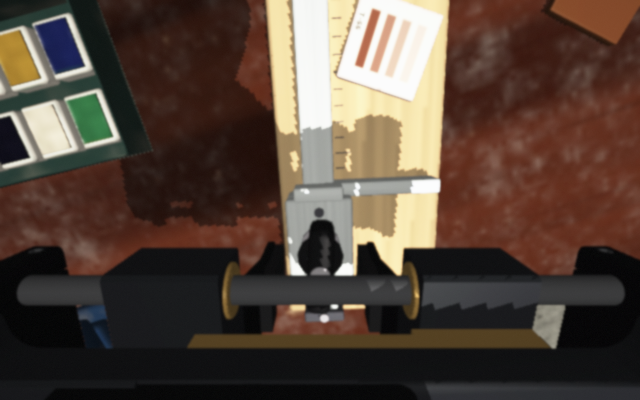

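```bash
python3 -m handwheel '[{"xyz":[0,0,0],"angular":[0,0,0]},{"xyz":[0,0,0],"angular":[0,0,0]},{"xyz":[0,0,0],"angular":[0,0,0]},{"xyz":[0,0,0],"angular":[0,0,0]},{"xyz":[0,0,0],"angular":[0,0,0]}]' 0.5 35; python3 -m handwheel '[{"xyz":[0,0,0],"angular":[0,0,0]},{"xyz":[0,0,0],"angular":[0,0,0]}]'; python3 w.py
```

```text
time: 4.9
position: [0.4902, 0.3228, 0.0682]
tool_rot: [-2.042, 0.342, 2.035]
ft_force: [0.7, 0.1, -0.4]
grip_width: 0.168
time: 5.07
position: [0.4907, 0.3226, 0.0683]
tool_rot: [-2.042, 0.343, 2.033]
ft_force: [0.1, -0.0, 0.5]
grip_width: 0.145
t 5.0667 p [0.4907 0.3226 0.0683] zaz 160.73 x [ 0.005  0.002 -1.   ] q [-0.65  0.31  0.03  1.79 -0.01  1.04  2.18] f [ 0.1 -0.   0.5] [ 0.04  0.24 -0.07] g 12.6
```

```bash
python3 -m handwheel '[{"xyz":[-0.23,-0.77,0],"angular":[0,0,0]},{"xyz":[-0.23,-0.77,0],"angular":[0,0,0]},{"xyz":[-0.23,-0.77,0],"angular":[0,0,0]},{"xyz":[-0.23,-0.77,0],"angular":[0,0,0]},{"xyz":[0,0,0],"angular":[0,0,0]}]'; python3 w.py
```

```text
time: 5.48
position: [0.4808, 0.29, 0.0683]
tool_rot: [-2.042, 0.34, 2.032]
ft_force: [0.8, -0.3, -0.8]
grip_width: 0.15
t 5.4833 p [0.4808 0.29   0.0683] zaz 160.72 x [ 0.006  0.004 -1.   ] q [-0.62  0.26  0.04  1.86 -0.01  1.02  2.22] f [ 0.8 -0.3 -0.8] [-0.19  0.11 -0.02] g 13.0
```

```bash
python3 -m handwheel '[{"xyz":[-0.14,-0.48,0],"angular":[0,0,0]},{"xyz":[-0.14,-0.48,0],"angular":[0,0,0]},{"xyz":[-0.14,-0.48,0],"angular":[0,0,0]},{"xyz":[-0.14,-0.48,0],"angular":[0,0,0]},{"xyz":[0,0,0],"angular":[0,0,0]}]'; python3 w.py;  python3 -c "
from h import *
snap('wrist','w3');snap('scene','s3')
p=np.load('pics/s3.npz')['p']; cv2.imwrite('pics/s3z.png',cv2.resize(p[150:250,215:395],None,fx=4.4,fy=4.4,interpolation=cv2.INTER_CUBIC))"; python3 w.py
```

```text
time: 5.9
position: [0.4743, 0.2682, 0.0683]
tool_rot: [-2.041, 0.341, 2.031]
ft_force: [0.4, -0.7, -0.6]
grip_width: 0.147
t 5.9 p [0.4743 0.2682 0.0683] zaz 160.69 x [ 0.006  0.005 -1.   ] q [-0.6   0.22  0.05  1.9  -0.01  1.01  2.25] f [ 0.4 -0.7 -0.6] [-0.11  0.09 -0.08] g 12.8
t 6.0 p [0.4743 0.2683 0.0682] zaz 160.7 x [ 0.005  0.004 -1.   ] q [-0.6   0.22  0.05  1.9  -0.01  1.01  2.25] f [ 0.9 -0.7  1.7] [-0.34  0.25 -0.01] g 12.4
```

View pics/s3z.png

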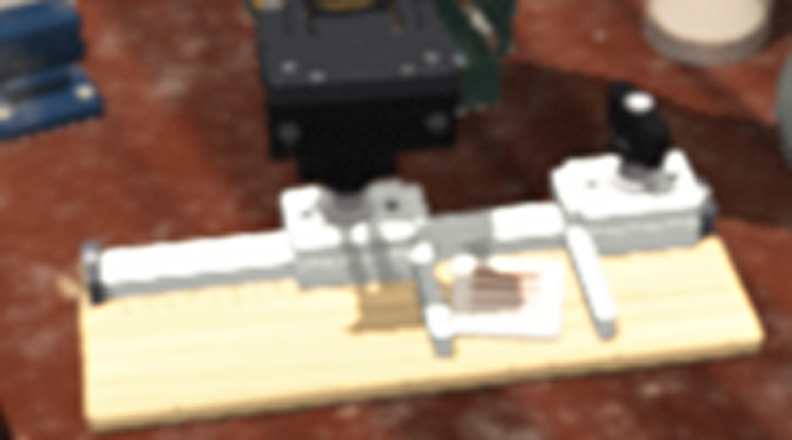

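View pics/w3.png

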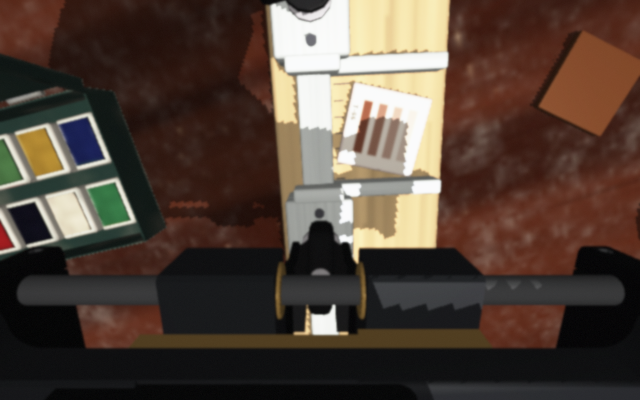

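```bash
python3 -m handwheel '[{"xyz":[-0.07,-0.24,0],"angular":[0,0,0]},{"xyz":[-0.07,-0.24,0],"angular":[0,0,0]},{"xyz":[-0.07,-0.24,0],"angular":[0,0,0]},{"xyz":[0,0,0],"angular":[0,0,0]}]'; python3 w.py;  python3 -c "
from h import *
snap('wrist','w4')"; python3 w.py
```

```text
time: 6.33
position: [0.4724, 0.262, 0.0682]
tool_rot: [-2.042, 0.338, 2.031]
ft_force: [0.2, -0.6, 0.8]
grip_width: 0.147
t 6.3333 p [0.4724 0.262  0.0682] zaz 160.77 x [ 0.006  0.006 -1.   ] q [-0.6   0.21  0.05  1.91 -0.01  1.01  2.26] f [ 0.2 -0.6  0.8] [-0.14  0.12 -0.13] g 12.8
t 6.3833 p [0.4724 0.262  0.0683] zaz 160.77 x [ 0.006  0.005 -1.   ] q [-0.6   0.21  0.05  1.91 -0.01  1.01  2.26] f [ 0.2 -1.2 -0.4] [-0.03  0.13 -0.06] g 12.9
```

View pics/w4.png

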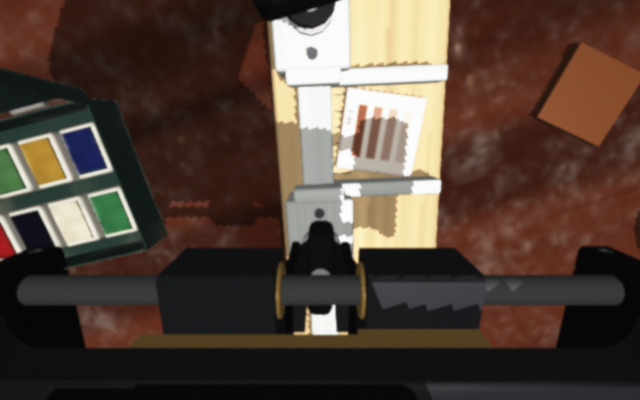

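```bash
python3 -m handwheel '[{"xyz":[-0.06,-0.2,0],"angular":[0,0,0]},{"xyz":[-0.06,-0.2,0],"angular":[0,0,0]},{"xyz":[0,0,0],"angular":[0,0,0]}]'; python3 w.py; python3 -m handwheel '[{"xyz":[-0.06,-0.2,0],"angular":[0,0,0]}]'; python3 w.py
```

```text
time: 6.63
position: [0.4718, 0.26, 0.0682]
tool_rot: [-2.043, 0.333, 2.028]
ft_force: [1.1, 0.1, -0.3]
grip_width: 0.15
t 6.6333 p [0.4718 0.26   0.0682] zaz 160.83 x [ 0.009  0.009 -1.   ] q [-0.59  0.21  0.05  1.92 -0.02  1.    2.27] f [ 1.1  0.1 -0.3] [-0.09  0.03 -0.1 ] g 13.0
time: 6.72
position: [0.4714, 0.2586, 0.0683]
tool_rot: [-2.043, 0.332, 2.028]
ft_force: [1.6, 3.4, -3.4]
grip_width: 0.149
t 6.7167 p [0.4714 0.2586 0.0683] zaz 160.86 x [ 0.009  0.01  -1.   ] q [-0.59  0.21  0.05  1.92 -0.02  1.    2.27] f [ 1.6  3.4 -3.4] [ 0.68 -0.27 -0.11] g 12.9
```

```bash
for i in 1; do python3 -m handwheel '[{"xyz":[-0.06,-0.2,0],"angular":[0,0,0]},{"xyz":[-0.06,-0.2,0],"angular":[0,0,0]}]'; done; python3 w.py; python3 -c "
from h import *
snap('wrist','w5')"; python3 w.py
```

```text
time: 6.88
position: [0.4701, 0.2544, 0.0683]
tool_rot: [-2.044, 0.331, 2.028]
ft_force: [2.4, 2.5, -1.7]
grip_width: 0.145
t 6.8833 p [0.4701 0.2544 0.0683] zaz 160.88 x [ 0.009  0.01  -1.   ] q [-0.59  0.2   0.05  1.93 -0.02  1.    2.28] f [ 2.4  2.5 -1.7] [ 0.31 -0.11 -0.12] g 12.6
t 6.9333 p [0.47   0.2538 0.0683] zaz 160.85 x [ 0.009  0.009 -1.   ] q [-0.59  0.2   0.05  1.93 -0.02  1.    2.28] f [-0.3  1.7 -0.7] [ 0.22  0.04 -0.07] g 12.5
```

View pics/w5.png

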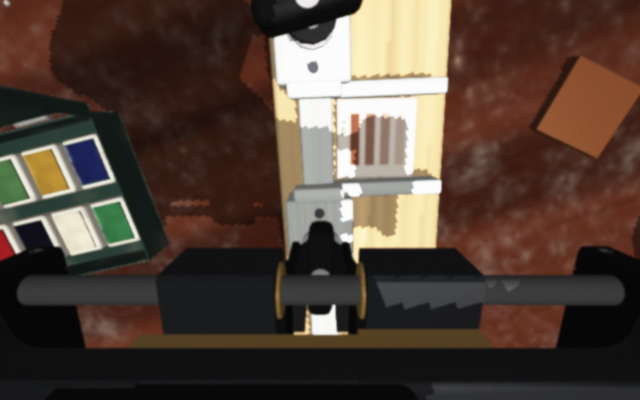

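```bash
python3 -m handwheel '[{"xyz":[-0.06,-0.2,0],"angular":[0,0,0]}]'; python3 -m handwheel '[{"xyz":[-0.06,-0.2,0],"angular":[0,0,0]}]'; python3 w.py
```

```text
time: 7.02
position: [0.4696, 0.2525, 0.0683]
tool_rot: [-2.043, 0.331, 2.027]
ft_force: [3.4, 6.1, -4.9]
grip_width: 0.15
time: 7.1
position: [0.4692, 0.2514, 0.0683]
tool_rot: [-2.043, 0.328, 2.026]
ft_force: [2.8, 5.6, -4.8]
grip_width: 0.144
t 7.1 p [0.4692 0.2514 0.0683] zaz 160.86 x [ 0.011  0.013 -1.   ] q [-0.59  0.19  0.05  1.94 -0.02  1.    2.28] f [ 2.8  5.6 -4.8] [ 1.1  -0.52 -0.1 ] g 12.5
```

```bash
python3 -m handwheel '[{"xyz":[-0.06,-0.2,0],"angular":[0,0,0]}]'; python3 -m handwheel '[{"xyz":[-0.06,-0.2,0],"angular":[0,0,0]}]'; python3 w.py;python3 -c "
from h import *
snap('wrist','w6')
p=np.load('pics/w6.npz')['p']; cv2.imwrite('pics/w6z.png',cv2.resize(p[60:220,250:460],None,fx=3.7,fy=3.7,interpolation=cv2.INTER_CUBIC))"; python3 w.py
```

```text
time: 7.18
position: [0.4689, 0.2506, 0.0683]
tool_rot: [-2.044, 0.325, 2.024]
ft_force: [2.7, 5.4, -5.0]
grip_width: 0.144
time: 7.27
position: [0.4687, 0.2497, 0.0683]
tool_rot: [-2.044, 0.322, 2.022]
ft_force: [3.5, 5.5, -5.1]
grip_width: 0.15
t 7.2667 p [0.4687 0.2497 0.0683] zaz 160.91 x [ 0.014  0.017 -1.   ] q [-0.58  0.19  0.05  1.94 -0.02  0.99  2.29] f [ 3.5  5.5 -5.1] [ 1.1  -0.5  -0.09] g 13.1
t 7.3167 p [0.4686 0.2494 0.0683] zaz 160.9 x [ 0.014  0.017 -1.   ] q [-0.58  0.19  0.05  1.94 -0.02  0.99  2.29] f [ 3.1  4.6 -4.1] [ 0.79 -0.31 -0.11] g 12.9
```

View pics/w6z.png

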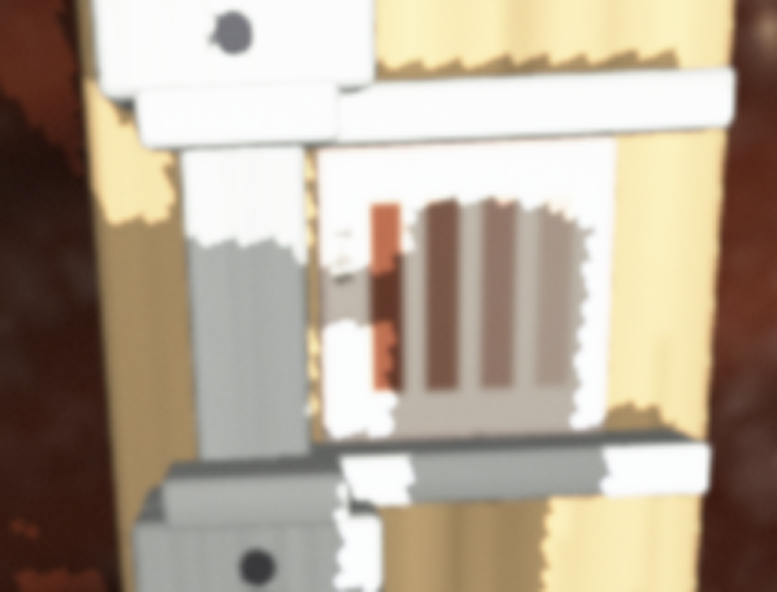

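```bash
python3 - <<'E'
from h import *
ims=[np.load(f'pics/w{i}.npz')['p'][50:345,250:460] for i in (3,4,5,6)]
cv2.imwrite('pics/cmp.png',cv2.resize(np.hstack(ims),(800,560//2*2//2+1)))
cv2.imwrite('pics/cmp2.png',cv2.resize(np.hstack([np.load(f'pics/w{i}.npz')['p'][160:320,275:375] for i in (3,4,5,6)]),(800,320),interpolation=cv2.INTER_CUBIC))
E
```

```text
(no output)
```

View pics/cmp2.png

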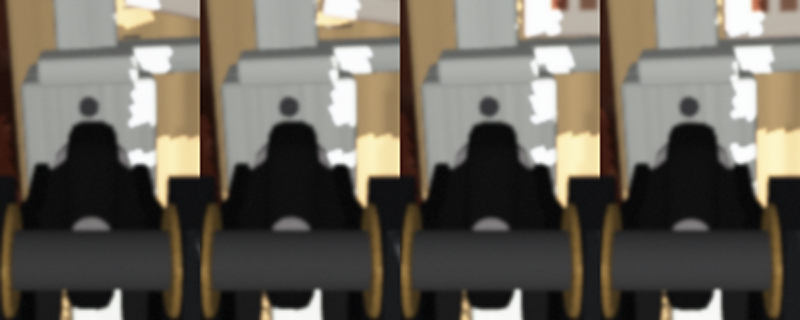

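```bash
python3 - <<'E'
from h import *
for i,g in ((1,(328,8)),(3,(311,40)),(4,(312,53)),(5,(313,67)),(6,(313,69))):
    p=np.load(f'pics/w{i}.npz')['p']; u,v=g; q=p[max(0,v-8):v+9,u-9:u+10].max(2).astype(float); 
    w=np.clip(150-q,0,None); 
    ys,xs=np.mgrid[:q.shape[0],:q.shape[1]]; c=((xs*w).sum()/w.sum()+u-9,(ys*w).sum()/w.sum()+max(0,v-8)); print(i,c,ray(f'w{i}',*c,.044))
    # loose dot
    u,v=319,213
    if i>1:
        q=p[v-8:v+9,u-9:u+10].max(2).astype(float);w=np.clip(100-q,0,None);ys,xs=np.mgrid[:q.shape[0],:q.shape[1]];c=((xs*w).sum()/w.sum()+u-9,(ys*w).sum()/w.sum()+v-8);print('  loose',c,ray(f'w{i}',*c,.044))
E
```

```text
1 (np.float64(327.46247818499126), np.float64(6.389179755671902)) [0.44131896 0.15787089 0.044     ]
3 (np.float64(310.42481999152903), np.float64(39.404066073697585)) [0.44120196 0.15801299 0.044     ]
  loose (np.float64(319.317254174397), np.float64(214.91354359925788)) [0.46852979 0.25015896 0.044     ]
4 (np.float64(311.43654822335026), np.float64(52.77106598984771)) [0.4411819  0.15804578 0.044     ]
  loose (np.float64(319.398828125), np.float64(214.823828125)) [0.46665174 0.24396597 0.044     ]
5 (np.float64(312.4900530503979), np.float64(66.81962864721486)) [0.44092113 0.15723515 0.044     ]
  loose (np.float64(319.2973321858864), np.float64(214.34165232358004)) [0.46441052 0.23615616 0.044     ]
6 (np.float64(312.4511228533686), np.float64(68.54293262879789)) [0.43994775 0.1536122  0.044     ]
  loose (np.float64(319.14109521460284), np.float64(213.53280710409473)) [0.46298888 0.23110373 0.044     ]
```

```bash
python3 - <<'E'
from h import *
def cent(i,fn,z):
    p=np.load(f'pics/w{i}.npz')['p']
    hsv=cv2.cvtColor(p,cv2.COLOR_BGR2HSV); return hsv,p
for i in (3,4,5,6):
    hsv,p=cent(i,0,0)
    m=cv2.inRange(hsv,(105,90,60),(130,255,255)); n,l,s,c=cv2.connectedComponentsWithStats(m[:220,:120]); k=1+s[1:,4].argmax(); print(i,'blue',s[k],ray(f'w{i}',*c[k],.02))
    g=cv2.inRange(hsv,(45,90,40),(85,255,255)); n,l,s,c=cv2.connectedComponentsWithStats(g[100:260,60:160]); k=1+s[1:,4].argmax(); print(i,'green',s[k],ray(f'w{i}',*(c[k]+[60,100]),.02))
# feature match
a=cv2.cvtColor(np.load('pics/w5.npz')['p'],cv2.COLOR_BGR2GRAY);b=cv2.cvtColor(np.load('pics/w6.npz')['p'],cv2.COLOR_BGR2GRAY)
pts=cv2.goodFeaturesToTrack(a[:240],150,.01,8);q,st,e=cv2.calcOpticalFlowPyrLK(a,b,pts,None)
for x,y,ok in zip(pts[:,0],q[:,0],st[:,0]):
    if ok: print(x.astype(int),(y-x).round(1),end='; ')
E
```

```text
3 blue [  61  119   42   45 1178] [0.59944381 0.1596918  0.02      ]
3 green [  29   84   40   41 1001] [0.60387975 0.20250402 0.02      ]
4 blue [  63  128   42   45 1148] [0.59939214 0.15955247 0.02      ]
4 green [ 32  93  39  40 976] [0.60381764 0.20235873 0.02      ]
5 blue [  67  140   41   44 1117] [0.59930019 0.15937184 0.02      ]
5 green [ 34 103  39  40 948] [0.60376886 0.20220142 0.02      ]
6 blue [  68  147   42   43 1093] [0.59924504 0.15922678 0.02      ]
6 green [ 36 109  39  39 925] [0.60367877 0.2020124  0.02      ]
[108 178] [1.4 6.3]; [ 28 197] [2.3 5.8]; [133 237] [1.4 5.5]; [ 40 221] [2.3 5.6]; [ 92 139] [1.5 6.8]; [ 13 224] [2.6 5.5]; [337  19] [0.2 2.3]; [  4 206] [2.5 5.7]; [119 202] [1.5 6. ]; [ 68 188] [1.8 6.1]; [ 82 187] [1.9 6.1]; [309  27] [0.  2.3]; [ 63 144] [1.8 6.6]; [345 197] [0.3 0.1]; [ 22 154] [2.2 6.4]; [438 178] [ 0.4 -0.1]; [ 43 196] [2.2 5.9]; [285  85] [0.3 1.6]; [298  99] [0.2 1.6]; [343 184] [0.5 0.2]; [ 10 159] [2.2 6.4]; [  2 230] [2.6 5.4]; [352  79] [-0.2  1.4]; [ 91 206] [1.9 5.8]; [338 177] [ 0.4 -0. ]; [317  25] [0.  2.3]; [7 3] [
[... 1993 characters left out ...]
]; [576  57] [0.3 7.2]; [405 149] [0.5 0. ]; [457  59] [0.3 7.2]; [  1 157] [2.1 6.5]; [112 111] [2.2 6.4]; [303   7] [0.2 3.2]; [ 72 116] [-2.9  8.5]; [ 71 163] [2.4 7.5]; [166 224] [-0.9 -1.6]; [596 156] [-0.2  6.8]; [57 16] [-5.4  6.7]; [638  96] [-0.1  7.3]; [254 204] [-1.1 -1.4]; [312   7] [0.2 3.1]; [345 121] [-0.8  1. ]; [ 83 219] [2.1 6. ]; [181 200] [ 4.8 -1.8]; [ 90 119] [1.4 7.7]; [ 88 104] [2.5 7.1]; [100 228] [2.3 6.3]; [253  35] [-0.1  0.8]; [634 225] [-0.9  5.8]; [104 110] [18.8 10.5]; [322  46] [0.2 2.1]; [101 151] [1.  5.6]; [638 216] [-0.9  5.8]; [71 89] [5.5 5.2]; [208 203] [-0.9 -2.3]; [272 110] [ 0.3 -0.5]; [191 203] [-3.3 -1.5]; [440 166] [0.5 0.1]; [442 134] [0.1 7.4];
```

```bash
python3 - <<'E'
from h import *
snap('scene','s6')
a=np.load('pics/s2.npz')['p'];b=np.load('pics/s6.npz')['p']
f=lambda p:cv2.resize(p[155:245,300:400],None,fx=4,fy=4,interpolation=cv2.INTER_CUBIC)
cv2.imwrite('pics/s26.png',np.hstack([f(a),f(b)]))
A=cv2.cvtColor(a,cv2.COLOR_BGR2GRAY);B=cv2.cvtColor(b,cv2.COLOR_BGR2GRAY)
pts=np.float32([[[360,173]],[[353,226]],[[376,203]],[[388,228]],[[234,243]],[[237,206]],[[343,199]],[[376,197]],[[360,186]],[[235,211]]])
q,st,e=cv2.calcOpticalFlowPyrLK(A,B,pts,None,winSize=(11,11));print(np.c_[pts[:,0],(q-pts)[:,0].round(2),e,st])
E
python3 w.py
```

```text
[[ 3.6000000e+02  1.7300000e+02  2.1300001e+00 -2.3999999e-01
   2.5427944e+01  1.0000000e+00]
 [ 3.5300000e+02  2.2600000e+02  2.3199999e+00 -4.4000000e-01
   4.6358471e+00  1.0000000e+00]
 [ 3.7600000e+02  2.0300000e+02  1.1200000e+00  7.4000001e-01
   2.4157024e+01  1.0000000e+00]
 [ 3.8800000e+02  2.2800000e+02 -2.0000000e-02 -2.0000000e-02
   9.1348141e-01  1.0000000e+00]
 [ 2.3400000e+02  2.4300000e+02  2.0000000e-02 -3.9999999e-02
   9.1890496e-01  1.0000000e+00]
 [ 2.3700000e+02  2.0600000e+02  3.9999999e-02  2.0000000e-02
   1.0849690e+00  1.0000000e+00]
 [ 3.4300000e+02  1.9900000e+02  2.4300001e+00 -3.8999999e-01
   5.2241735e+00  1.0000000e+00]
 [ 3.7600000e+02  1.9700000e+02  2.1400001e+00 -3.9999999e-02
   1.6469784e+01  1.0000000e+00]
 [ 3.6000000e+02  1.8600000e+02  2.5100000e+00 -5.5000001e-01
   6.0679235e+00  1.0000000e+00]
 [ 2.3500000e+02  2.1100000e+02  2.9999999e-02  9.9999998e-03
   1.2970041e+00  1.0000000e+00]]
t 7.3667 p [0.4685 0.2492 0.0683] zaz 160.9 x [ 0.013  0.016 -1.   ] q [-0.58  0.19  0.05  1.94 -0.02  0.99  2.29] f [ 2.9  3.9 -4.3] [ 0.82 -0.37 -0.12] g 12.9
```

View pics/s26.png

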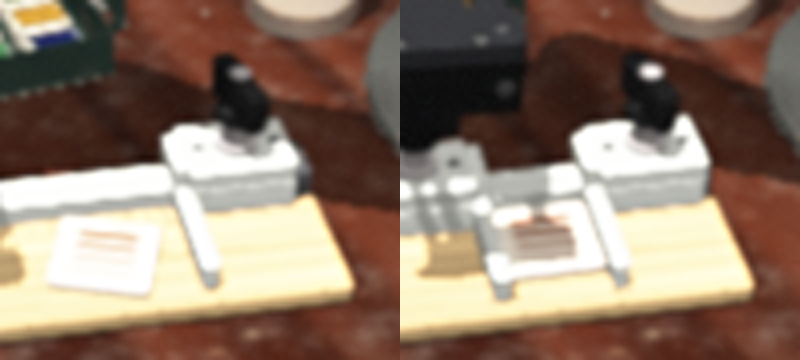

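```bash
python3 -m handwheel '[{"xyz":[0,0,0],"angular":[0,0,0]},{"xyz":[0,0,0],"angular":[0,0,0]},{"xyz":[0,0,0],"angular":[0,0,0]},{"xyz":[0,0,2],"angular":[-1,0.8,0]},{"xyz":[0,0,2],"angular":[0,0,0]}]' 4.5; python3 w.py
python3 -m handwheel '[{"xyz":[0,-0.2,2],"angular":[0,0,-7]},{"xyz":[-0.4,-1.2,1],"angular":[0,0,-7]},{"xyz":[-0.4,-1.2,0],"angular":[0,0,-7]},{"xyz":[-0.4,-1.2,0],"angular":[0,0,-7]},{"xyz":[-0.4,-1.2,0],"angular":[0,0,-7]}]'; python3 w.py
```

```text
time: 7.78
position: [0.4634, 0.2439, 0.1048]
tool_rot: [-2.035, 0.359, 2.058]
ft_force: [1.3, 0.3, 0.8]
grip_width: 0.439
t 7.7833 p [0.4634 0.2439 0.1048] zaz 160.88 x [-0.013 -0.012 -1.   ] q [-0.59  0.16  0.06  1.89 -0.01  1.11  2.28] f [1.3 0.3 0.8] [0.12 0.07 0.03] g 38.2
time: 8.2
position: [0.4476, 0.1936, 0.1406]
tool_rot: [-1.634, 0.864, 1.658]
ft_force: [-0.3, -0.5, -0.3]
grip_width: 0.519
t 8.2 p [0.4476 0.1936 0.1406] zaz 125.04 x [-0.015 -0.001 -1.   ] q [-0.58  0.05  0.12  1.94 -0.01  1.17  1.73] f [-0.3 -0.5 -0.3] [ 0.04  0.01 -0.04] g 45.2
```

```bash
python3 -m handwheel '[{"xyz":[-0.2,-0.6,0],"angular":[0,0,-7]},{"xyz":[-0.2,-0.6,0],"angular":[0,0,-7]},{"xyz":[-0.2,-0.6,0],"angular":[0,0,-7]},{"xyz":[-0.2,-0.6,0],"angular":[0,-0.8,-7]},{"xyz":[0,0,0],"angular":[0,0,0]}]'; python3 -m handwheel '[{"xyz":[0,0,0],"angular":[0,0,-7]},{"xyz":[0,0,0],"angular":[0,0,0]},{"xyz":[0,0,0],"angular":[0,0,0]}]'; python3 w.py; python3 -c "
from h import *
snap('wrist','w7');snap('scene','s7')"; python3 w.py
```

```text
time: 8.62
position: [0.4369, 0.1622, 0.1408]
tool_rot: [-1.283, 1.159, 1.292]
ft_force: [-0.6, 0.2, 0.1]
grip_width: 0.518
time: 8.87
position: [0.4363, 0.1614, 0.141]
tool_rot: [-1.2, 1.216, 1.209]
ft_force: [-0.3, -0.4, 0.9]
grip_width: 0.516
t 8.8667 p [0.4363 0.1614 0.141 ] zaz 89.59 x [-0.006  0.002 -1.   ] q [-0.56 -0.01  0.15  2.   -0.    1.16  1.16] f [-0.3 -0.4  0.9] [0.03 0.01 0.01] g 44.8
t 8.9667 p [0.4364 0.1616 0.1409] zaz 89.52 x [-0.006  0.002 -1.   ] q [-0.56 -0.01  0.15  2.   -0.    1.16  1.15] f [ 0.7  0.4 -0.3] [0.03 0.01 0.04] g 45.0
```

View pics/w7.png

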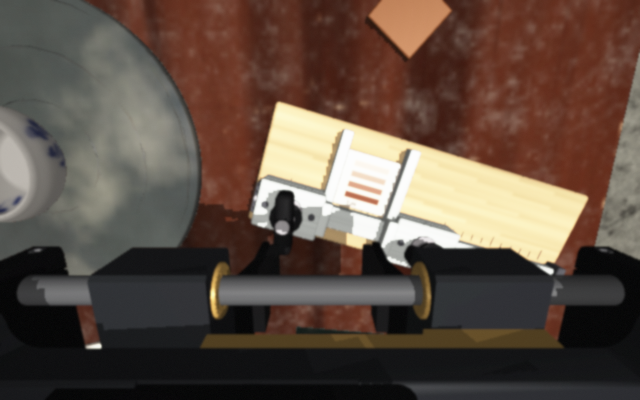

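View pics/s7.png

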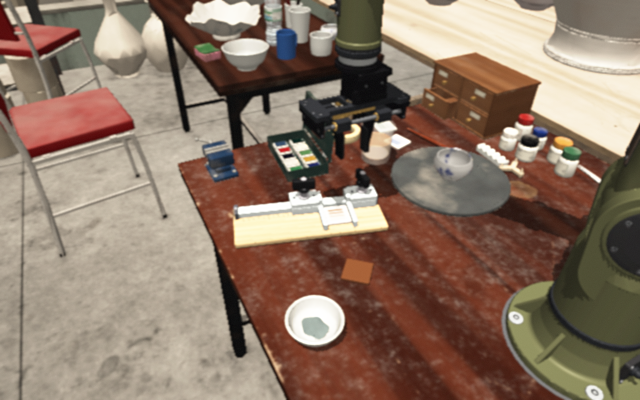

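```bash
python3 - <<'E'
from h import *
p=np.load('pics/w7.npz')['p'];cv2.imwrite('pics/w7z.png',cv2.resize(p[120:285,235:485],None,fx=3.2,fy=3.2,interpolation=cv2.INTER_CUBIC))
p=np.load('pics/s7.npz')['p'];q=np.load('pics/scene0.npz')['p'];f=lambda p:cv2.resize(p[155:245,275:395],None,fx=3.3,fy=3.3,interpolation=cv2.INTER_CUBIC)
cv2.imwrite('pics/s07.png',np.hstack([f(q),f(p)]))
E
```

```text
(no output)
```

View pics/w7z.png

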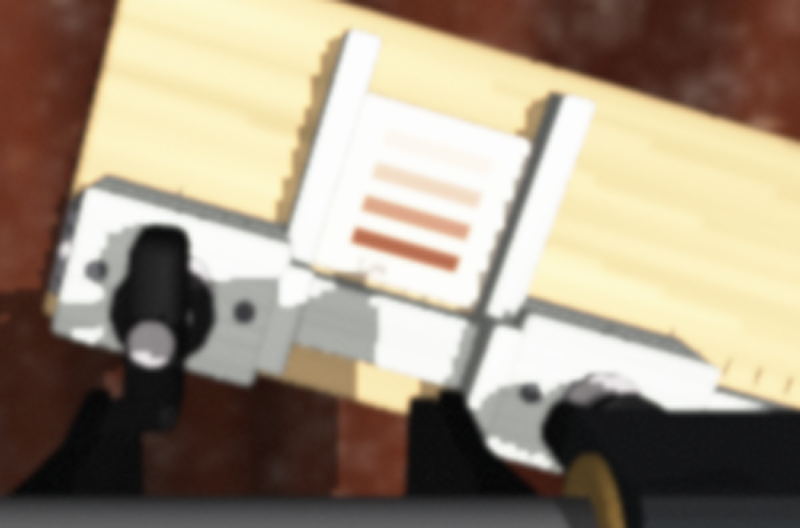

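View pics/s07.png

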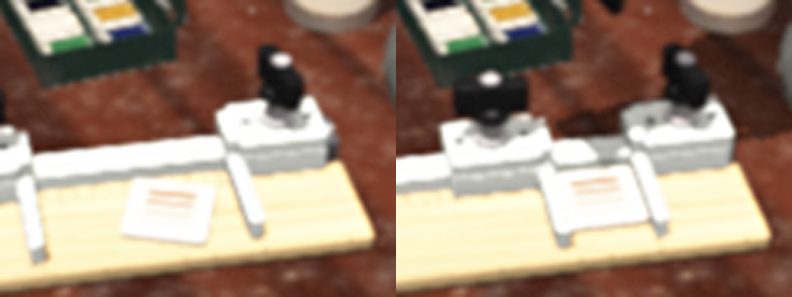

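```bash
python3 - <<'E'
from h import *
w=lambda u,v:((u+.5)/3.2+234.5,(v+.5)/3.2+119.5)
print('cap',ray('w7',*w(150,343),.089)); 
a,b=ray('w7',*w(162,232),.088),ray('w7',*w(152,425),.088);print('bar',a,b,np.degrees(np.arctan2(*(a-b)[[1,0]])))
h1,h2=ray('w7',*w(244,311),.044),ray('w7',*w(530,392),.044);print('holes',h1,h2,np.linalg.norm(h1-h2), np.linalg.norm(h1-[.4412,.1580,.044]))
for f in('w1','w3','w4'): pass
E
```

```text
cap [0.43387537 0.13391341 0.089     ]
bar [0.40919982 0.13730003 0.088     ] [0.45366077 0.13350565 0.088     ] 175.1220870075104
holes [0.4398026  0.15325712 0.044     ] [0.46300943 0.23003293 0.044     ] 0.08020650152260135 0.00494445835370232
```

```bash
python3 -m handwheel '[{"xyz":[-0.1,-1.3,0],"angular":[0.2,-0.3,-4.5]},{"xyz":[-0.1,-1.3,0],"angular":[0,0,0]},{"xyz":[0,0,-1.5],"angular":[0,0,0]},{"xyz":[0,0,-1.5],"angular":[0,0,0]},{"xyz":[0,0,0],"angular":[0,0,0]}]';python3 w.py
```

```text
time: 9.38
position: [0.4354, 0.1361, 0.111]
tool_rot: [-1.151, 1.237, 1.157]
ft_force: [-0.1, -0.7, 0.1]
grip_width: 0.515
t 9.3833 p [0.4354 0.1361 0.111 ] zaz 85.82 x [ 0.002  0.006 -1.   ] q [-0.53 -0.01  0.17  2.06 -0.    1.09  1.14] f [-0.1 -0.7  0.1] [0.02 0.07 0.01] g 44.8
```

```bash
python3 -m handwheel '[{"xyz":[-0.1,-0.1,-1.5],"angular":[-0.3,0.1,-0.8]},{"xyz":[0,0,-1.5],"angular":[0,0,0]},{"xyz":[0,0,-1.1],"angular":[0,0,0]},{"xyz":[0,0,0],"angular":[0,0,0]},{"xyz":[0,0,0],"angular":[0,0,0]}]';python3 w.py;  python3 -c "
from h import *
snap('wrist','w8')
p=np.load('pics/w8.npz')['p'];cv2.imwrite('pics/w8z.png',cv2.resize(p[120:345,185:485],None,fx=2.6,fy=2.6))"
```

```text
time: 9.8
position: [0.4356, 0.1365, 0.0705]
tool_rot: [-1.151, 1.243, 1.152]
ft_force: [-0.5, 0.2, 0.6]
grip_width: 0.518
t 9.8 p [0.4356 0.1365 0.0705] zaz 85.57 x [ 0.001  0.001 -1.   ] q [-0.53  0.05  0.17  2.1  -0.01  1.    1.14] f [-0.5  0.2  0.6] [ 0.07 -0.03 -0.  ] g 45.0
```

View pics/w8z.png

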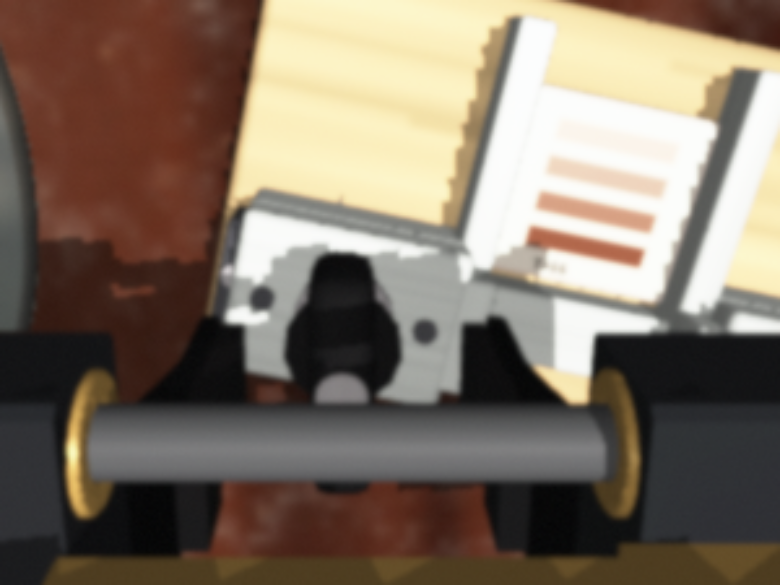

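```bash
python3 -m handwheel '[{"xyz":[-0.1,-0.2,-0.2],"angular":[0,0,0]},{"xyz":[0,0,0],"angular":[0,0,0]}]';python3 w.py; python3 -m handwheel '[{"xyz":[0,0,0],"angular":[0,0,0]},{"xyz":[0,0,0],"angular":[0,0,0]},{"xyz":[0,0,0],"angular":[0,0,0]},{"xyz":[0,0,0],"angular":[0,0,0]},{"xyz":[0,0,0],"angular":[0,0,0]}]' 0.5 25; python3 -m handwheel '[{"xyz":[0,0,0],"angular":[0,0,0]},{"xyz":[0,0,0],"angular":[0,0,0]},{"xyz":[0,0,0],"angular":[0,0,0]}]' ;python3 w.py
```

```text
time: 10.02
position: [0.4354, 0.1349, 0.0698]
tool_rot: [-1.152, 1.241, 1.152]
ft_force: [-0.1, -0.6, 0.5]
grip_width: 0.518
t 10.0167 p [0.4354 0.1349 0.0698] zaz 85.63 x [ 0.002  0.002 -1.   ] q [-0.53  0.04  0.17  2.1  -0.01  0.99  1.15] f [-0.1 -0.6  0.5] [-0.01  0.01 -0.01] g 45.0
time: 10.43
position: [0.4368, 0.1353, 0.0719]
tool_rot: [-1.153, 1.237, 1.151]
ft_force: [0.4, 0.2, -0.1]
grip_width: 0.224
time: 10.68
position: [0.4368, 0.1347, 0.0719]
tool_rot: [-1.153, 1.238, 1.15]
ft_force: [-0.2, 0.0, 0.6]
grip_width: 0.151
t 10.6833 p [0.4368 0.1347 0.0719] zaz 85.63 x [ 0.006  0.003 -1.   ] q [-0.53  0.04  0.18  2.1  -0.01  1.    1.15] f [-0.2  0.   0.6] [ 0.   -0.   -0.04] g 13.2
```

```bash
python3 -m handwheel '[{"xyz":[0.05,0.15,0],"angular":[0,0,0]},{"xyz":[0.05,0.15,0],"angular":[0,0,0]}]';python3 w.py; cat > disp.py <<'E'
from h import *
import sys
snap('scene',sys.argv[1])
A=cv2.cvtColor(np.load('pics/scene0.npz')['p'],cv2.COLOR_BGR2GRAY);B=cv2.cvtColor(np.load(f'pics/{sys.argv[1]}.npz')['p'],cv2.COLOR_BGR2GRAY)
pts=np.float32([[[353,226]],[[349,214]],[[343,199]],[[375,197]],[[342,192]],[[388,228]]])
q,st,e=cv2.calcOpticalFlowPyrLK(A,B,pts,None,winSize=(9,9));
for i,z in zip(range(6),(.02,.03,.03,.03,.03,.014)):
    a=ray('scene0',*pts[i,0],z);b=ray('scene0',*q[i,0],z);print(pts[i,0],(q-pts)[i,0].round(2),'along d mm',round(1e3*float((b-a)@[-.2857,-.958,0]),2),e[i])
E
python3 disp.py s8;python3 w.py
```

```text
time: 10.85
position: [0.437, 0.1352, 0.0719]
tool_rot: [-1.154, 1.243, 1.149]
ft_force: [-3.1, -5.4, 5.0]
grip_width: 0.146
t 10.85 p [0.437  0.1352 0.0719] zaz 85.58 x [ 0.003 -0.001 -1.   ] q [-0.53  0.04  0.17  2.1  -0.01  1.    1.14] f [-3.1 -5.4  5. ] [-1.12  0.51  0.04] g 12.7
[353. 226.] [ 2.05 -0.49] along d mm 4.27 [3.7114198]
[349. 214.] [3.57 2.02] along d mm 5.42 [7.490355]
[343. 199.] [ 1.89 -0.18] along d mm 3.97 [51.783566]
[375. 197.] [1.43 0.63] along d mm 2.3 [20.703318]
[342. 192.] [4.28 0.86] along d mm 8.14 [37.737656]
[388. 228.] [0.01 0.01] along d mm 0.01 [0.7689043]
t 10.9 p [0.4371 0.1353 0.0719] zaz 85.59 x [ 0.003 -0.001 -1.   ] q [-0.53  0.05  0.17  2.1  -0.01  1.    1.14] f [-1.9 -5.   4. ] [-1.02  0.42  0.  ] g 12.9
```

```bash
python3 -m handwheel '[{"xyz":[0.06,0.2,0],"angular":[0,0,0]},{"xyz":[0.06,0.2,0],"angular":[0,0,0]},{"xyz":[0.06,0.2,0],"angular":[0,0,0]}]';python3 w.py; sed -i 's/^snap/if len(sys.argv)<3: snap/' disp.py; for k in s6 s7; do python3 disp.py $k x|head -1;done; python3 disp.py s9|head -1;python3 w.py
```

```text
time: 11.15
position: [0.4374, 0.1365, 0.0719]
tool_rot: [-1.156, 1.253, 1.148]
ft_force: [-2.9, -5.4, 5.3]
grip_width: 0.148
t 11.15 p [0.4374 0.1365 0.0719] zaz 85.47 x [-0.002 -0.008 -1.   ] q [-0.53  0.05  0.17  2.09 -0.    1.01  1.13] f [-2.9 -5.4  5.3] [-1.27  0.51  0.06] g 12.9
[353. 226.] [-26.66   3.04] along d mm -52.69 [6.753858]
[353. 226.] [ 2.31 -0.65] along d mm 4.89 [4.576003]
[353. 226.] [ 1.46 -0.41] along d mm 3.08 [4.1790123]
t 11.2 p [0.4375 0.1367 0.0719] zaz 85.48 x [-0.002 -0.008 -1.   ] q [-0.53  0.05  0.17  2.09 -0.    1.01  1.13] f [-2.1 -4.4  3.9] [-0.94  0.41  0.04] g 13.3
```

```bash
python3 -m handwheel '[{"xyz":[0.06,0.2,0],"angular":[0.4,-0.1,0]},{"xyz":[0.06,0.2,0],"angular":[0.2,0,0]},{"xyz":[0.06,0.2,0],"angular":[0.2,0,0]}]';python3 w.py;  python3 disp.py s10|head -1;python3 w.py
```

```text
time: 11.45
position: [0.438, 0.1381, 0.0719]
tool_rot: [-1.149, 1.251, 1.153]
ft_force: [-2.2, -5.6, 4.4]
grip_width: 0.146
t 11.45 p [0.438  0.1381 0.0719] zaz 85.42 x [-0.005 -0.001 -1.   ] q [-0.53  0.05  0.17  2.09 -0.01  1.01  1.14] f [-2.2 -5.6  4.4] [-1.19  0.48  0.13] g 12.7
[353. 226.] [ 0.48 -0.25] along d mm 1.1 [4.2858796]
t 11.5 p [0.438  0.1382 0.0719] zaz 85.42 x [-0.005 -0.001 -1.   ] q [-0.53  0.06  0.17  2.08 -0.01  1.01  1.14] f [-3.  -5.4  4.4] [-1.08  0.4   0.11] g 12.4
```

```bash
python3 -m handwheel '[{"xyz":[0.06,0.19,0],"angular":[0,0,0]},{"xyz":[0.05,0.15,0],"angular":[0,0,0]}]';python3 w.py;  python3 disp.py s11|head -4;python3 w.py
```

```text
time: 11.67
position: [0.4383, 0.139, 0.0719]
tool_rot: [-1.15, 1.256, 1.152]
ft_force: [-1.9, -4.4, 3.5]
grip_width: 0.148
t 11.6667 p [0.4383 0.139  0.0719] zaz 85.37 x [-0.008 -0.005 -1.   ] q [-0.53  0.06  0.17  2.08 -0.01  1.01  1.13] f [-1.9 -4.4  3.5] [-0.91  0.39  0.08] g 12.8
[353. 226.] [ 0.27 -0.05] along d mm 0.56 [2.9047067]
[349. 214.] [1.87 3.12] along d mm 1.34 [6.759259]
[343. 199.] [-0.02  0.18] along d mm -0.17 [49.041283]
[375. 197.] [0.1  0.37] along d mm -0.14 [14.688658]
t 11.7167 p [0.4383 0.1391 0.0719] zaz 85.38 x [-0.008 -0.005 -1.   ] q [-0.53  0.06  0.17  2.08 -0.01  1.01  1.13] f [-3.2 -3.9  3.9] [-0.91  0.36  0.19] g 12.8
```

```bash
python3 -m handwheel '[{"xyz":[0.01,0.03,0],"angular":[0,0,0]},{"xyz":[0,0,0],"angular":[0,0,0]},{"xyz":[0,0,0],"angular":[0,0,0]},{"xyz":[0,0,2],"angular":[0,0,0]},{"xyz":[0,0,2],"angular":[0,0,0]}]' 4.5;python3 w.py; python3 -m handwheel '[{"xyz":[0,0.1,1],"angular":[0,0,0]},{"xyz":[0,0,0],"angular":[0,0,0]}]'; python3 disp.py s12|head -4;python3 -c "
from h import *
snap('wrist','w9')
p=np.load('pics/w9.npz')['p'];cv2.imwrite('pics/w9z.png',cv2.resize(p[120:285,235:485],None,fx=3.2,fy=3.2,interpolation=cv2.INTER_CUBIC))"; python3 w.py
```

```text
time: 12.13
position: [0.4356, 0.1405, 0.1087]
tool_rot: [-1.148, 1.261, 1.157]
ft_force: [1.1, -0.2, 0.3]
grip_width: 0.437
t 12.1333 p [0.4356 0.1405 0.1087] zaz 85.42 x [-0.014 -0.006 -1.   ] q [-0.54  0.01  0.17  2.04 -0.    1.1   1.12] f [ 1.1 -0.2  0.3] [-0.02 -0.08 -0.04] g 38.1
time: 12.3
position: [0.4377, 0.1434, 0.1223]
tool_rot: [-1.148, 1.254, 1.156]
ft_force: [-0.9, 1.1, 0.4]
grip_width: 0.502
[353. 226.] [ 0.22 -0.03] along d mm 0.44 [2.6261575]
[349. 214.] [1.93 3.74] along d mm 1.02 [7.65625]
[343. 199.] [-0.18  0.69] along d mm -0.88 [29.779322]
[375. 197.] [0.04 0.45] along d mm -0.36 [10.621142]
t 12.4 p [0.4366 0.1426 0.1204] zaz 85.45 x [-0.011 -0.004 -1.   ] q [-0.54  0.    0.17  2.03 -0.    1.12  1.12] f [0.1 0.6 0.3] [0.02 0.04 0.02] g 44.3
```

View pics/w9z.png

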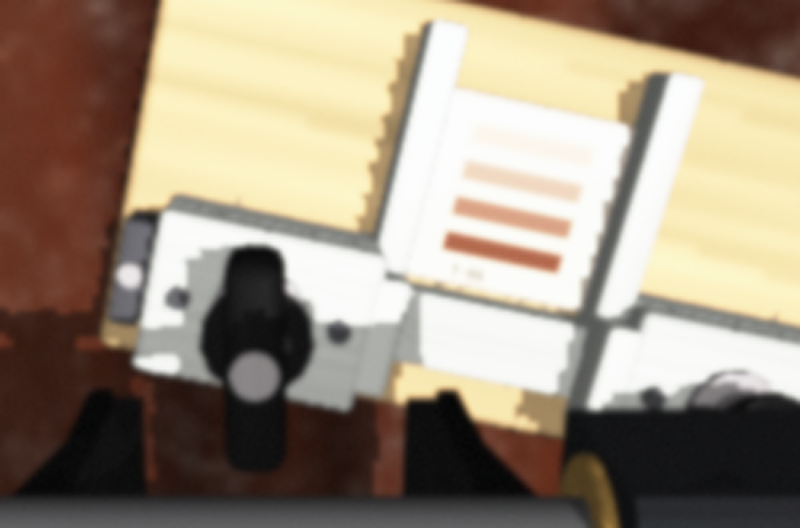

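```bash
python3 - <<'E'
from h import *
w=lambda u,v:((u+.5)/3.2+234.5,(v+.5)/3.2+119.5)
h1,h2=ray('w9',*w(339,332),.044),ray('w9',*w(652,397),.044);print('holes',h1,h2,np.linalg.norm(h1-h2)); print('loose axis',h2+.0187*np.array([.2857,.958,0]))
E
python3 -m handwheel '[{"xyz":[0.4,1.3,1],"angular":[0,0,7]},{"xyz":[0.4,1.3,1],"angular":[0,0,7]},{"xyz":[0.4,1.3,0],"angular":[0,0,7]},{"xyz":[0.4,1.3,0],"angular":[0,0,7]},{"xyz":[0.4,1.3,0],"angular":[0,0,7]}]';python3 -m handwheel '[{"xyz":[0.3,1,0],"angular":[0,0,7]},{"xyz":[0.3,1,0],"angular":[0,0,7]},{"xyz":[0.3,1,0],"angular":[0,0,7]},{"xyz":[0.3,1,0],"angular":[0,0,7]},{"xyz":[0,0,0],"angular":[0,0,7]}]';python3 w.py
```

```text
holes [0.44149052 0.15809197 0.044     ] [0.46436565 0.23473206 0.044     ] 0.07998108888252041
loose axis [0.46970824 0.25264666 0.044     ]
time: 12.82
position: [0.4539, 0.2056, 0.1352]
tool_rot: [-1.6, 0.923, 1.606]
ft_force: [-0.3, -0.9, -0.3]
grip_width: 0.517
time: 13.23
position: [0.4633, 0.2497, 0.1276]
tool_rot: [-2.01, 0.435, 2.015]
ft_force: [-0.1, 0.4, -0.5]
grip_width: 0.519
t 13.2333 p [0.4633 0.2497 0.1276] zaz 157.11 x [-0.008 -0.026 -1.   ] q [-0.6   0.14  0.05  1.86  0.01  1.16  2.18] f [-0.1  0.4 -0.5] [0.14 0.16 0.02] g 45.2
```

```bash
python3 -m handwheel '[{"xyz":[0.5,0.2,0],"angular":[1.4,-0.4,3.5]},{"xyz":[0,0,0],"angular":[0,0,0]},{"xyz":[0,0,0],"angular":[0,0,0]}]';python3 w.py
```

```text
time: 13.48
position: [0.4658, 0.2522, 0.1229]
tool_rot: [-2.039, 0.346, 2.05]
ft_force: [0.1, 0.2, 0.1]
grip_width: 0.518
t 13.4833 p [0.4658 0.2522 0.1229] zaz 161.08 x [-0.006 -0.004 -1.   ] q [-0.59  0.15  0.05  1.87 -0.01  1.13  2.27] f [0.1 0.2 0.1] [ 0.08  0.12 -0.02] g 45.1
```

```bash
python3 -m handwheel '[{"xyz":[0.4,0.1,-1.5],"angular":[0.2,-0.3,-0.2]},{"xyz":[0,0,-1.5],"angular":[0,0,0]},{"xyz":[0,0,-0.5],"angular":[0,0,0]},{"xyz":[0,0,0],"angular":[0,0,0]}]';python3 w.py;python3 -c "
from h import *
snap('wrist','w10')
p=np.load('pics/w10.npz')['p'];cv2.imwrite('pics/w10z.png',cv2.resize(p[40:345,200:460],None,fx=1.9,fy=1.9))"
```

```text
time: 13.82
position: [0.4687, 0.2522, 0.0849]
tool_rot: [-2.034, 0.355, 2.04]
ft_force: [0.2, 0.5, 0.8]
grip_width: 0.517
t 13.8167 p [0.4687 0.2522 0.0849] zaz 160.41 x [-0.003 -0.003 -1.   ] q [-0.59  0.19  0.05  1.9  -0.01  1.05  2.26] f [0.2 0.5 0.8] [ 0.12  0.14 -0.02] g 45.0
```

View pics/w10z.png

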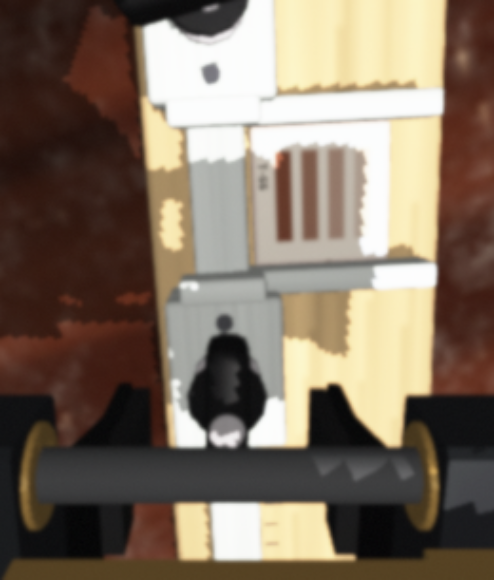

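```bash
python3 -m handwheel '[{"xyz":[0.05,0.1,-0.9],"angular":[0,0,0]},{"xyz":[0,0,-0.7],"angular":[0,0,0]},{"xyz":[0,0,0],"angular":[0,0,0]}]';python3 w.py; python3 -m handwheel '[{"xyz":[0,0,0],"angular":[0,0,0]},{"xyz":[0,0,0],"angular":[0,0,0]},{"xyz":[0,0,0],"angular":[0,0,0]},{"xyz":[0,0,0],"angular":[0,0,0]},{"xyz":[0,0,0],"angular":[0,0,0]}]' 0.5 45; python3 -m handwheel '[{"xyz":[0,0,0],"angular":[0,0,0]},{"xyz":[0,0,0],"angular":[0,0,0]},{"xyz":[0,0,0],"angular":[0,0,0]}]' ;python3 w.py
```

```text
time: 14.12
position: [0.47, 0.2538, 0.0694]
tool_rot: [-2.035, 0.355, 2.037]
ft_force: [-0.1, -0.5, 0.7]
grip_width: 0.517
t 14.1167 p [0.47   0.2538 0.0694] zaz 160.35 x [-0.001 -0.002 -1.   ] q [-0.59  0.21  0.05  1.91 -0.01  1.02  2.26] f [-0.1 -0.5  0.7] [0.1  0.13 0.01] g 45.0
time: 14.53
position: [0.4705, 0.2543, 0.0702]
tool_rot: [-2.035, 0.354, 2.035]
ft_force: [-0.1, 0.2, 0.5]
grip_width: 0.224
time: 14.78
position: [0.4702, 0.2545, 0.0705]
tool_rot: [-2.035, 0.354, 2.035]
ft_force: [-0.1, 1.0, -0.9]
grip_width: 0.145
t 14.7833 p [0.4702 0.2545 0.0705] zaz 160.3 x [-0.    -0.001 -1.   ] q [-0.59  0.21  0.05  1.91 -0.01  1.02  2.26] f [-0.1  1.  -0.9] [ 0.07 -0.01 -0.1 ] g 12.6
```

```bash
python3 -m handwheel '[{"xyz":[-0.02,-0.07,0],"angular":[0,0,0]}]';python3 w.py; python3 disp.py s13|head -1; python3 w.py
```

```text
time: 14.87
position: [0.4702, 0.2543, 0.0705]
tool_rot: [-2.035, 0.353, 2.034]
ft_force: [0.5, 3.5, -1.9]
grip_width: 0.141
t 14.8667 p [0.4702 0.2543 0.0705] zaz 160.3 x [ 0.  0. -1.] q [-0.59  0.21  0.05  1.91 -0.01  1.02  2.26] f [ 0.5  3.5 -1.9] [ 0.65 -0.15 -0.1 ] g 12.3
[353. 226.] [-59.42   6.4 ] along d mm -116.1 [22.294754]
t 14.9167 p [0.4702 0.2543 0.0705] zaz 160.3 x [ 0.  0. -1.] q [-0.59  0.21  0.05  1.91 -0.01  1.02  2.26] f [ 0.6  1.5 -2.2] [ 0.46 -0.02 -0.17] g 12.8
```

```bash
python3 -m handwheel '[{"xyz":[-0.03,-0.1,0],"angular":[0,0,0]}]';python3 w.py; python3 - <<'E'
from h import *
snap('wrist','w11');snap('scene','s14')
p=np.load('pics/w11.npz')['p'];a=cv2.resize(p[60:220,250:450],None,fx=4,fy=3.7,interpolation=cv2.INTER_CUBIC);cv2.imwrite('pics/w11z.png',a)
a=np.load('pics/scene0.npz')['p'];b=np.load('pics/s14.npz')['p']
f=lambda p:cv2.resize(p[180:245,300:400],None,fx=4,fy=4,interpolation=cv2.INTER_CUBIC)
cv2.imwrite('pics/s14z.png',np.hstack([f(a),f(b)]))
E
python3 w.py
```

```text
time: 15.0
position: [0.4702, 0.2543, 0.0705]
tool_rot: [-2.035, 0.351, 2.033]
ft_force: [1.3, 3.7, -3.9]
grip_width: 0.145
t 15.0 p [0.4702 0.2543 0.0705] zaz 160.32 x [ 0.001  0.002 -1.   ] q [-0.59  0.21  0.05  1.92 -0.01  1.02  2.26] f [ 1.3  3.7 -3.9] [ 0.85 -0.22 -0.07] g 12.6
t 15.1 p [0.4702 0.2542 0.0705] zaz 160.32 x [ 0.001  0.002 -1.   ] q [-0.59  0.21  0.05  1.92 -0.01  1.02  2.26] f [ 2.1  4.1 -3.2] [ 0.88 -0.3  -0.15] g 12.7
```

View pics/w11z.png

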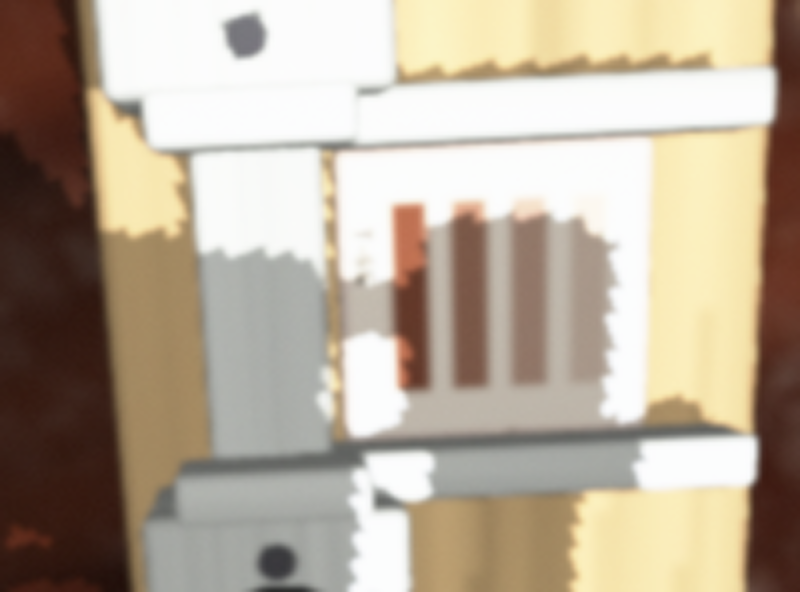

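View pics/s14z.png

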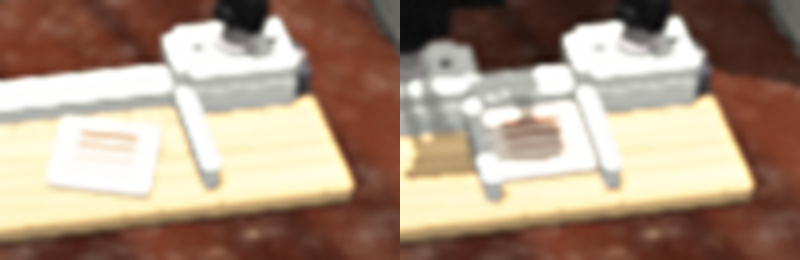

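```bash
python3 -m handwheel '[{"xyz":[0,0,0],"angular":[0,0,-6]},{"xyz":[0,0,0],"angular":[0,0,-6]},{"xyz":[0,0,0],"angular":[0,0,-6]}]'; python3 w.py;python3 -m handwheel '[{"xyz":[0,0,0],"angular":[0,0,-6]},{"xyz":[0,0,0],"angular":[0,0,-6]}]'; python3 w.py
```

```text
time: 15.35
position: [0.4703, 0.2542, 0.0705]
tool_rot: [-1.839, 0.634, 1.835]
ft_force: [1.3, 2.3, -2.1]
grip_width: 0.148
t 15.35 p [0.4703 0.2542 0.0705] zaz 141.84 x [ 0.002  0.001 -1.   ] q [-0.62  0.2   0.08  1.92 -0.02  1.02  1.95] f [ 1.3  2.3 -2.1] [ 0.42 -0.13  0.09] g 12.9
time: 15.52
position: [0.4704, 0.2542, 0.0705]
tool_rot: [-1.696, 0.801, 1.691]
ft_force: [0.2, 2.7, -1.2]
grip_width: 0.146
t 15.5167 p [0.4704 0.2542 0.0705] zaz 129.31 x [ 0.003 -0.    -1.   ] q [-0.64  0.2   0.1   1.92 -0.02  1.02  1.73] f [ 0.2  2.7 -1.2] [ 0.44 -0.19  0.13] g 12.7
```

```bash
python3 -m handwheel '[{"xyz":[0,0,0],"angular":[0,0,-7]},{"xyz":[0,0,0],"angular":[0,0,-7]},{"xyz":[0,0,0],"angular":[0,0,-7]}]'; python3 w.py;python3 -m handwheel '[{"xyz":[0,0,0],"angular":[0,0,-7]},{"xyz":[0,0,0],"angular":[0,0,-7]}]'; python3 w.py
```

```text
time: 15.77
position: [0.4704, 0.254, 0.0705]
tool_rot: [-1.437, 1.046, 1.431]
ft_force: [0.9, 1.5, -1.8]
grip_width: 0.144
t 15.7667 p [0.4704 0.254  0.0705] zaz 107.77 x [ 0.003 -0.002 -1.   ] q [-0.68  0.21  0.14  1.92 -0.03  1.02  1.36] f [ 0.9  1.5 -1.8] [ 0.46 -0.15  0.15] g 12.6
time: 15.93
position: [0.4705, 0.2539, 0.0705]
tool_rot: [-1.257, 1.181, 1.25]
ft_force: [1.0, 1.5, -2.7]
grip_width: 0.147
t 15.9333 p [0.4705 0.2539 0.0705] zaz 93.45 x [ 0.002 -0.003 -1.   ] q [-0.7   0.21  0.17  1.92 -0.04  1.02  1.12] f [ 1.   1.5 -2.7] [ 0.45 -0.12  0.08] g 12.8
```

```bash
python3 -m handwheel '[{"xyz":[0,0,0],"angular":[0,0,-6]},{"xyz":[0,0,0],"angular":[0,0,-4]}]'; python3 w.py;python3 -m handwheel '[{"xyz":[0,0,0],"angular":[0,0,-3]}]'; python3 w.py;python3 -m handwheel '[{"xyz":[0,0,0],"angular":[0,0,-3]}]'; python3 w.py
```

```text
time: 16.1
position: [0.4704, 0.2538, 0.0705]
tool_rot: [-1.121, 1.267, 1.114]
ft_force: [1.9, 1.8, -2.1]
grip_width: 0.144
t 16.1 p [0.4704 0.2538 0.0705] zaz 82.89 x [ 0.002 -0.004 -1.   ] q [-0.72  0.21  0.19  1.92 -0.04  1.02  0.93] f [ 1.9  1.8 -2.1] [ 0.47 -0.18  0.11] g 12.5
time: 16.18
position: [0.4704, 0.2538, 0.0705]
tool_rot: [-1.081, 1.29, 1.073]
ft_force: [0.9, 0.8, -1.5]
grip_width: 0.15
t 16.1833 p [0.4704 0.2538 0.0705] zaz 79.8 x [ 0.002 -0.005 -1.   ] q [-0.72  0.21  0.19  1.92 -0.04  1.02  0.88] f [ 0.9  0.8 -1.5] [ 0.41 -0.22  0.89] g 13.1
time: 16.27
position: [0.4704, 0.2538, 0.0705]
tool_rot: [-1.044, 1.311, 1.034]
ft_force: [0.4, 0.3, -2.3]
grip_width: 0.151
t 16.2667 p [0.4704 0.2538 0.0705] zaz 76.86 x [ 0.002 -0.006 -1.   ] q [-0.73  0.21  0.2   1.92 -0.04  1.02  0.83] f [ 0.4  0.3 -2.3] [ 0.31 -0.1   1.26] g 13.1
```

```bash
python3 -m handwheel '[{"xyz":[0,0,0],"angular":[0,0,0]},{"xyz":[0,0,0],"angular":[0,0,0]},{"xyz":[0,0,0],"angular":[0,0,0]},{"xyz":[0,0,0],"angular":[0,0,0]}]' 4.5; python3 w.py;python3 -m handwheel '[{"xyz":[0,0,2],"angular":[0,0,0]},{"xyz":[0,0,3],"angular":[0,0,0]},{"xyz":[0,0,3],"angular":[0,0,0]},{"xyz":[0,0,3],"angular":[0,0,0]}]'; python3 w.py;python3 -m handwheel '[{"xyz":[0,2.5,2],"angular":[0,0,0]},{"xyz":[0,2.5,2],"angular":[0,0,0]},{"xyz":[0,2.5,1],"angular":[0,0,0]},{"xyz":[0,2.5,0],"angular":[0,0,0]},{"xyz":[0,2.5,0],"angular":[0,0,0]}]'; python3 w.py
python3 disp.py s15; python3 - <<'E'
from h import *
snap('wrist','w12'); snap('top','t12')
f=lambda p:cv2.resize(p[160:245,225:395],None,fx=4.5,fy=4.5,interpolation=cv2.INTER_CUBIC)
cv2.imwrite('pics/s15z.png',f(np.load('pics/s15.npz')['p']))
p=np.load('pics/t12.npz')['p'];cv2.imwrite('pics/t12z.png',cv2.resize(p[140:235,240:390],None,fx=5,fy=5,interpolation=cv2.INTER_CUBIC))
E
```

```text
time: 16.6
position: [0.4698, 0.2524, 0.0707]
tool_rot: [-1.047, 1.313, 1.036]
ft_force: [0.5, 0.6, 0.5]
grip_width: 0.369
t 16.6 p [0.4698 0.2524 0.0707] zaz 77.01 x [ 0.    -0.009 -1.   ] q [-0.73  0.21  0.2   1.92 -0.04  1.02  0.83] f [0.5 0.6 0.5] [-0.01  0.09  0.  ] g 32.1
time: 16.93
position: [0.4645, 0.2467, 0.1766]
tool_rot: [-1.049, 1.332, 1.038]
ft_force: [1.0, 1.2, -0.1]
grip_width: 0.509
t 16.9333 p [0.4645 0.2467 0.1766] zaz 76.98 x [-0.014 -0.02  -1.   ] q [-0.74  0.1   0.2   1.81 -0.01  1.26  0.81] f [ 1.   1.2 -0.1] [-0.03 -0.   -0.05] g 44.3
time: 17.35
position: [0.471, 0.3677, 0.2401]
tool_rot: [-1.039, 1.324, 1.022]
ft_force: [0.3, -0.5, 0.5]
grip_width: 0.518
t 17.35 p [0.471  0.3677 0.2401] zaz 76.13 x [-0.002 -0.014 -1.   ] q [-0.84  0.21  0.14  1.56 -0.02  1.39  0.64] f [ 0.3 -0.5  0.5] [ 0.04 -0.01  0.05] g 45.1
[353. 226.] [ 0.27 -0.04] along d mm 0.55 [2.8460648]
[349. 214.] [1.86 3.11] along d mm 1.34 [6.7550154]
[343. 199.] [ 0.33 -0.08] along d mm 0.72 [3.1195989]
[375. 197.] [-0.05  0.57] along d mm -0.65 [16.46875]
[342. 192.] [ 0.49 -0.01] along d mm 1.01 [5.3993053]
[388. 228.] [0.01 0.02] along d mm 0.01 [0.8483796]
```

View pics/s15z.png

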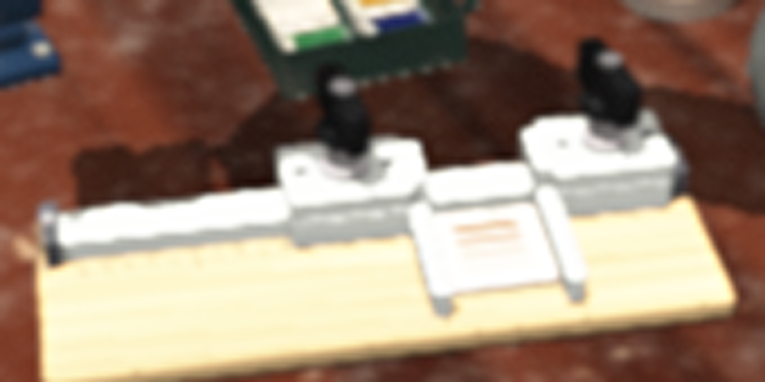

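View pics/t12z.png

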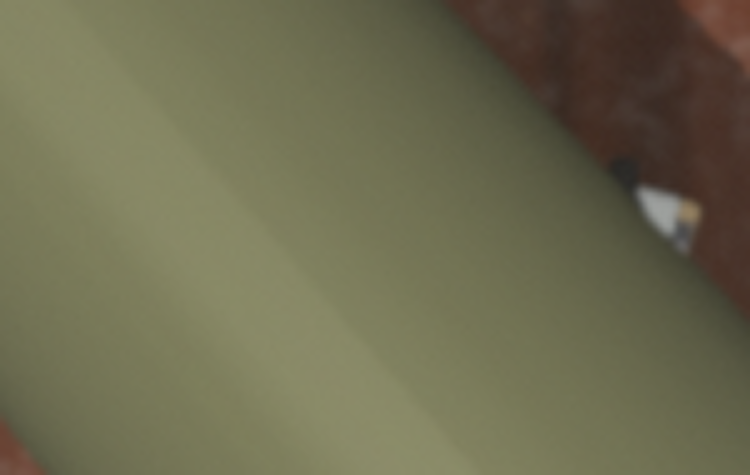

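View pics/w12.png

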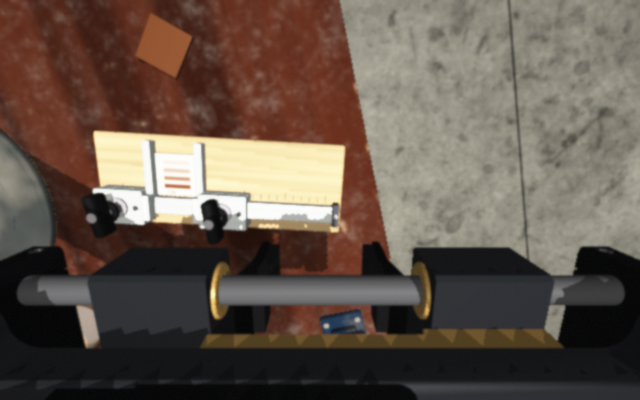

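```bash
python3 -c "
from bench import *
print(close_job())"
```

```text
the job is handed in; nothing more can be done
None
```

The tile ended up snug, flat and square between the two jaws, and the loose stop's knob is turned clockwise to its end and stays there with the gripper off. However, the locked stop did not stay put throughout: I pushed it 4–5 mm and then put it back.

- **Locked stop moved:** I overpushed the loose stop after the jaws had closed on the tile. The locked stop slid towards the rail end at a measured wrist force of only about 7 N, although it was said to hold 25 N. To mend it I gripped its knob bar, without turning the knob, and drew it back before locking anything. The tile and the loose stop came back with it, still in contact.
- **Final locked-stop position:** My last check puts its jaw tip about 0.5 mm from where it started. Other points on it read between −0.7 and +1.3 mm, but those tracked less reliably. Its knob looks unchanged, judged by eye only.
- **Tile:** It started about 19° out of square, not within 6° as described, and the push squared it against the jaws. Before locking, the loose stop took about 4.5 N without moving further.
- **First grasp:** My first grasp caught the wider hub under the bar, so I raised the gripper and took hold again.
- **Knob end stop:** The knob resisted at about 1.2 N m at its end, near 80° of turn.
- **Checks:** The last scene and wrist pictures show both bars across the rail. The arm hid the jig from the top camera, so that view confirms nothing. Time at hand-in was about 17.5 s.

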